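Hang the lock tag, dial the padlock open and hold it up

ROBOT

A 6-joint arm with a two-finger parallel gripper is mounted at the origin on a cart in front of the work surface, level with it; the furniture and walls round the work are solid. World frame = base frame: x ahead of the robot, y to its left, z up, the work surface at z = 0. Lengths are in m, angles in rad, forces in N, time in s.
With the tool pointing down it reaches from about 0.375 to 0.975 m from the base axis. Payload 3.8 kg.
Tool frame: the origin (TCP) lies on the centre line of the jaws, within the pads' length; the fingertips stand 22 mm ahead of it and the grasp point (between the pads) lies 3 mm ahead of it; x points along the fingers, y is the direction in which the jaws open and shut, and the axes are right-handed (so a half turn about x gives the same grasp; the last joint's range is limited). The gripper opens to 85 mm and grips with 20 to 120 N. Pads are 22 mm wide; open, the fingers measure 114 mm over their backs; the gripper's body (76 mm by 85 mm) begins 54 mm behind the grasp point. The pads swing forward as they close: fully open they stand 13 mm farther back than shut.
Start: joints at [-1.219, 0.264, 1.604, -0, 1.274, -0.037], TCP at [0.256, -0.625, 0.253] pointing down, gripper open.
Joint ranges: [-2.63, 2.63], [-0.94, 2.18], [0.31, 2.57], [-1.31, 4.45], [0, 2.66], [-2.55, 2.55]. Speed limits (rad/s): [2.57, 2.57, 3.14, 3.14, 3.14, 3.14].

INTERFACE

Orientations are given as a rotation vector (axis times angle).
In Python, from workcell import monitor, eyes, finish_job gives the robot as it stands. The module is installed in compiled form; this text tells all that it offers.
- The arm moves only by the tool play_rows, never from a script. Its argument "deltas" is a list of rows, each an object of numbers: "wx", "wy", "wz": the turn, a rotation vector about the world's x, y, z in degrees; "x", "y", "z": the shift along the world's x, y, z in mm; "fingers": the closure, from -1 (fully open) to 1 (shut), so that 0 is half open. A call has 1 to 20 rows; each row is the pose to reach, as a shift and turn from the pose commanded when the call began; what a row does not reach only later rows make up. A row lasts 1/8 s, in which the tool goes at most 62.5 mm and 10.7 degrees, less where a joint would pass 70% of its speed; a pose out of reach is approached as far as the arm can. A call with a gripper value outside its range is refused whole. The fingers move at their own pace and stop on an object; "grip_force" is the grip in N (left out, the last holds). Time passes only in rows, so rows that repeat a pose let the fingers close. It gives the time, the measured TCP pose, the force and the opening at its end, in the units of the state.
- monitor.read_state(): the state, without advancing time (a new reading comes with each control period).
- eyes.read_camera(name): name is "side" or "top"; returns a dict with "frame" (480x640x3 uint8, red, green, blue), "depth" (480x640 float32, m along the optical axis (not along the pixel's ray), 0 where there is no reading), "K" (3x3 intrinsics, pixels), "k1" (the pictures are not rectified: a ray, as slopes to the right and down, at radius r is drawn at 1 + k1 r^2 times it, then the intrinsics apply), "view" (4x4, takes a point from world to camera coordinates). Camera axes: x right, y down, z forward; pixel columns grow to the right and rows downward; lengths in m; the calibration is good to about 2 mm. A picture is of the moment at which its call begins.
- finish_job(): hands the job in, once; it reports no verdict.
The state is a dict: "time": time; "q": joint angles; "joint_vel": joint speeds; "joint_torque": joint torques, N m; "tool_pos": TCP position; "tcp_rot": TCP orientation; "wrist_force": force on the tool from outside, world axes, zero at the start; "torque": the same for the moment, N m; "width": opening from 0.0 (shut) to 1.0 (fully open).
Only numpy, scipy, OpenCV 4.12 (cv2) and the standard library are available. Lean on these libraries where they do the work, as an engineer would, in place of code of your own. Each camera call takes 0.05 s, during which the arm holds its last target.

TASK

First hang the flat metal lock tag by its eye on the upright post, right down to the foot, and let it go. Then, with the combination padlock still lying in its nest, turn its dial counter-clockwise, click by click, until the pointer line clicks in at the index mark on the lock face, and pull the shackle out to its stop. Finally lift the open lock out of the nest by its dial knob and finish while still holding it there in the gripper, still, face up and level, its underside at least 12 cm above the bench top, leaving the two specimen vials alone throughout.

Things in the scene. Friction and masses are not known exactly. Their poses are not given: they have to be found in the camera images.
- lock_tag: Loose flat plate of bare aluminium, 76 x 34 x 6 mm, with one 15 mm hole (the eye) near one end and a small paper field. Lies flat on the bench. Origin: centre of its underside; x along the 76 mm length towards the eye, z up. About 45 g; grip it across its 34 mm width at the middle.
- tag_eye (a point): Centre of the tag's eye: 25 mm from the tag's middle along its x, at mid thickness (3 mm above its underside).
- tag_post: Fixed upright post: round steel pin 8 mm in diameter with a domed tip at 49 mm above the bench, on a round foot 60 mm in diameter and 5 mm thick. Origin: on the post's axis at bench level. A tag that hangs home lies on the foot, its underside 5 mm above the bench.
- lock_nest: Fixed aluminium nest that holds the lock against turning and pulling: base plate 78 x 88 mm, 8 mm thick, with walls up to 23 mm above the bench on both sides and at the back and two short lips in front (front edge 38 mm before its origin, leaving the shackle free). The lock has 1 mm play all round and lifts straight out. Origin: centre of the pocket at bench level; -x is the front, where the shackle comes out.
- padlock: Loose steel padlock, body 60 x 68 x 26 mm, about 0.36 kg in all, lying on its back in the nest, its underside 8 mm above the bench. Origin: centre of the body's underside; z up out of the dial face; -x towards the shackle (the pull direction).
- lock_index (a point): White index mark on the lock face beside the dial, on the shackle side, 26 mm from the dial axis.
- dial_grip (a point): Middle of the knob bar on the dial, on the dial's vertical axis, 41 mm above the lock's underside. The dial is a black disc 42 mm in diameter and 6 mm thick on the lock face, centred on the lock's origin; across it stands the knob bar, 34 mm long, 11 mm wide and 18 mm high, its top 50 mm above the lock's underside. The point's x axis runs along the bar, away from the pointer end.
- dial_pointer (a point): End of the knob bar that carries the white pointer line, 17 mm from the dial axis. At the open position it lies between the dial axis and the index mark.
- dial (a joint): Dial angle, rad: 0 when the pointer meets the index mark (open position), positive counter-clockwise seen from above; it starts negative, between -1.7 and -0.4. Stops at -1.85 and +0.5. It has a click notch every 30 degrees (0.524 rad), one of them exactly at 0; turning from notch to notch takes about 0.04 N m, and when let go the dial snaps to the nearest notch. Only within about 0.1 rad of 0 does it free the shackle. It starts in some notch below 0.
- shackle_bar (a point): Middle of the shackle's cross bar. The shackle is a squared steel U of 8 mm round rod, 48 mm wide over its legs, lying level 13 mm above the lock's underside (21 mm above the bench in the nest); the bar runs across the lock (its y), straight over the middle 24 mm. Shut, the bar's middle lies 72 mm from the lock's origin towards -x, with 30 mm free between bar and nest.
- shackle (a joint): How far the shackle is drawn out, m: 0 shut, 0.020 at its stop. It slides along the lock's -x and stays where it is left (about 1.5 N of friction); blocked unless the dial is at the open position.
- vial_a: Specimen vial with a cap, 27 mm in diameter, 56 mm high, standing on the bench between the tag and the lock; bystander. Origin: centre of its underside.
- vial_b: Another such vial, standing farther back on the right; bystander. Origin: centre of its underside.
Things that resemble listed ones, but are neither listed nor needed, are in the scene too. Several things have the shape of the lock_tag; the one meant has the colours described above.

How it is judged:
On the way, in this order (a step that is already met when the one before it is completed fails the run):
1. the tag hangs on the post, down at its foot, let go (horizontal distance between tag_eye and tag_post below 0.009 m and height (world z) of tag_eye below 0.018 m and angle between lock_tag's own z axis and vertical below 0.2 rad and contact force between the fingers and lock_tag below 0.05 N), for 0.2 s.
2. the dial stands in its open notch, the lock in its nest (value of joint dial between -0.12 and 0.12 rad and height (world z) of padlock below 0.015 m and horizontal distance between padlock and lock_nest below 0.006 m), for 0.2 s.
3. the shackle is drawn out at least 15 mm while the lock is in its nest (value of joint shackle above 0.015 m and height (world z) of padlock below 0.015 m and horizontal distance between padlock and lock_nest below 0.006 m), for 0.2 s.
At the end, for the whole second after the job is handed in: Fingers hold the padlock still in the air: underside over 0.10 m above the bench, tilt under 0.35 rad, shackle out over 15 mm, not touching the nest. Tag on the post, let go: eye within 9 mm of the axis and under 18 mm high, tilt under 0.2 rad (all of step 1 and height (world z) of padlock above 0.1 m and angle between padlock's own z axis and vertical below 0.35 rad and value of joint shackle above 0.015 m and contact force between the fingers and padlock above 0.5 N and contact force between padlock and lock_nest below 0.02 N and linear speed of padlock below 0.05 m/s); the arm keeps its last pose, push and grip.
It fails at once if vial_a pushed over 20 mm or tipped (distance of vial_a from where it was at the start of the episode above 0.02 m or angle between vial_a's own z axis and vertical above 0.4 rad).
It fails at once if vial_b pushed over 20 mm or tipped (distance of vial_b from where it was at the start of the episode above 0.02 m or angle between vial_b's own z axis and vertical above 0.4 rad).
It also fails if it takes over 72 s, if anything falls off the work surface, if the arm or the gripper's body presses on something with over 40 N, if the wrist force passes 120 N, or if a joint passes its speed limit or range.

## Working session

There is one attempt and no reset: what is moved stays moved. The work goes in short steps, Python scripts to look and compute and a tool call to move; the robot and the scene stay as the last step left them, time stands still between calls to the robot, and variables do not carry over. Pictures are saved under pics/ and viewed, and the job is handed in when it is done.

Besides the shell and the picture viewer there is one more tool, called after "Request:" by a JSON object that holds its "op" and its "data", one argument or row to a line. play_rows: Moves the arm, as the interface text tells. Its arguments: {"type":"object","properties":{"deltas":{"type":"array"},"grip_force":{"type":"number"}},"required":["deltas"]}

```bash
mkdir -p pics; cat > h.py <<'E'
import numpy as np, cv2
from workcell import monitor, eyes, finish_job
def cam(n):
    c=eyes.read_camera(n); return c
def save(c,f): cv2.imwrite('pics/'+f,cv2.cvtColor(c['frame'],cv2.COLOR_RGB2BGR))
def ray(c,u,v):
    K=np.array(c['K']); d=np.array([(u-K[0,2])/K[0,0],(v-K[1,2])/K[1,1]]); s=d.copy()
    for _ in range(30): s=d/(1+c['k1']*(s@s))
    V=np.array(c['view']); R=V[:3,:3]; t=V[:3,3]
    o=-R.T@t; return o,R.T@np.array([s[0],s[1],1.])
def onz(c,u,v,z):
    o,d=ray(c,u,v); return o+d*(z-o[2])/d[2]
def dep(c,u,v):
    o,d=ray(c,u,v); return o+d*float(c['depth'][int(round(v)),int(round(u))])
def proj(c,p):
    V=np.array(c['view']); q=V[:3,:3]@np.asarray(p)+V[:3,3]; s=q[:2]/q[2]; s=s*(1+c['k1']*(s@s)); K=np.array(c['K'])
    return np.array([K[0,0]*s[0]+K[0,2],K[1,1]*s[1]+K[1,2]])
E
python3 - <<'E'
from h import *
for n in ['top','side']:
    c=cam(n); save(c,n+'0.png'); o,d=ray(c,320,240); print(n,o,d,c['k1'],c['K'][0][0])
s=monitor.read_state(); print({k:np.round(v,3) for k,v in s.items()})
E
```

```text
top [ 0.26057787 -0.00759932  1.34433021] [ 0.21104508  0.02510423 -0.9771928 ] -0.025803126576528144 591.8378571921992
side [ 0.59732609 -1.20767332  0.64112547] [-0.07361693  0.88885569 -0.45296212] -0.04182723696287012 558.8816845880783
{'time': np.float64(0.1), 'q': array([-1.219,  0.265,  1.605,  0.   ,  1.274, -0.037]), 'joint_vel': array([ 0.001, -0.001, -0.003, -0.001, -0.   ,  0.001]), 'joint_torque': array([-1.0000e-03, -5.1671e+01, -3.6859e+01, -0.0000e+00,  6.0000e-03,
       -0.0000e+00]), 'tool_pos': array([ 0.256, -0.624,  0.252]), 'tcp_rot': array([ 2.009,  0.398, -2.009]), 'wrist_force': array([-0.87 ,  0.33 ,  0.287]), 'torque': array([-0.025, -0.059,  0.012]), 'width': np.float64(0.998)}
```

View pics/top0.png

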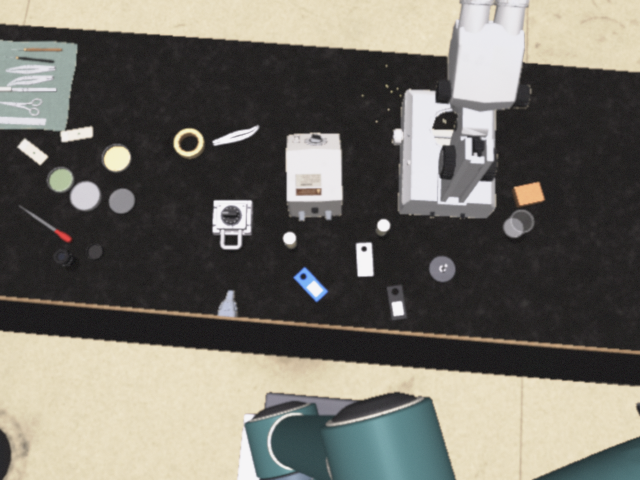

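View pics/side0.png

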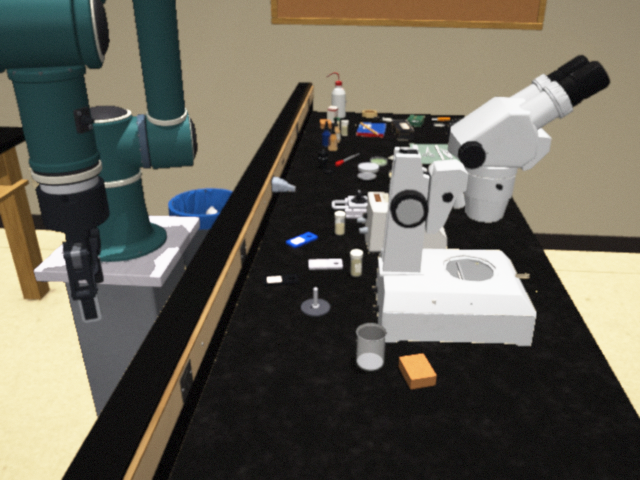

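```bash
python3 - <<'E'
from h import *
c=cam('top')
a=cv2.cvtColor(c['frame'],cv2.COLOR_RGB2BGR)
cv2.imwrite('pics/z1.png',cv2.resize(a[195:255,200:280],None,fx=10,fy=10,interpolation=cv2.INTER_CUBIC))
cv2.imwrite('pics/z2.png',cv2.resize(a[205:325,340:480],None,fx=5,fy=5,interpolation=cv2.INTER_CUBIC))
for n,(u,v) in dict(box=(314,175),mic=(487,50),micb=(420,200),mics=(465,180),micf=(450,214)).items(): print(n,dep(c,u,v))
for n,u,v,z in [('tag',364,260,.006),('post',442,268,.005),('lock',232,215,.058),('va',290,238,.056),('vb',384,226,.056),('boxfront',314,218,.0),('boxR',286,175,.1),('edge',314,318,0)]: print(n,onz(c,u,v,z))
E
```

```text
box [0.66855229 0.04951422 0.11693223]
mic [ 0.81480177 -0.2396484   0.42578785]
micb [ 0.64023485 -0.18689384  0.08951852]
mics [ 0.64826458 -0.25444258  0.22433147]
micf [ 0.63458931 -0.2684374   0.01671624]
tag [ 0.51143031 -0.07804078  0.006     ]
post [ 0.5083252  -0.25780381  0.005     ]
lock [0.57871532 0.22741483 0.058     ]
va [0.53763761 0.09254113 0.056     ]
vb [ 0.58304738 -0.11446947  0.056     ]
boxfront [0.60225717 0.04553637 0.        ]
boxR [0.66892729 0.1117851  0.1       ]
edge [0.36982362 0.02473909 0.        ]
```

View pics/z1.png

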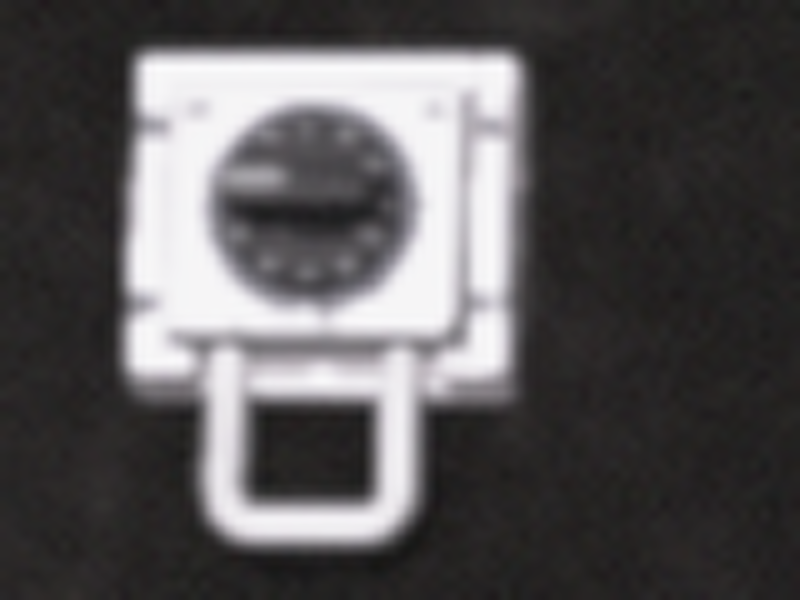

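View pics/z2.png

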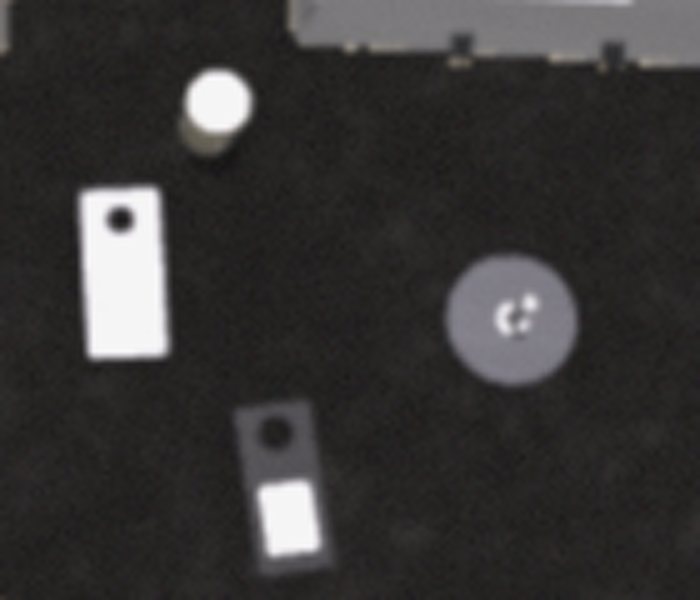

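```bash
python3 - <<'E'
from h import *
for n in ['top','side']:
    c=cam(n); a=c['frame']
    if n=='top':
        for v in range(243,278,2): print(v,[tuple(map(int,a[v,u])) for u in (360,364,368)])
        print('dark',a[310,392],a[300,391], 'foot',a[260,440],'nest',a[240,225])
    else:
        b=cv2.cvtColor(a,cv2.COLOR_RGB2BGR)
        cv2.imwrite('pics/z3.png',cv2.resize(b[220:330,240:380],None,fx=5,fy=5,interpolation=cv2.INTER_CUBIC))
E
```

```text
243 [(206, 203, 209), (205, 202, 209), (226, 224, 229)]
245 [(245, 245, 246), (231, 229, 233), (246, 245, 246)]
247 [(238, 237, 240), (59, 57, 59), (244, 243, 245)]
249 [(227, 224, 229), (42, 39, 40), (243, 243, 244)]
251 [(244, 243, 245), (159, 155, 160), (245, 245, 246)]
253 [(246, 245, 246), (245, 244, 245), (246, 245, 246)]
255 [(246, 245, 246), (246, 245, 246), (246, 245, 246)]
257 [(246, 245, 246), (246, 245, 246), (246, 245, 246)]
259 [(246, 245, 246), (246, 245, 246), (246, 245, 246)]
261 [(245, 244, 245), (246, 245, 246), (246, 245, 246)]
263 [(246, 245, 246), (246, 245, 246), (246, 245, 246)]
265 [(245, 245, 246), (246, 245, 246), (246, 245, 246)]
267 [(245, 245, 245), (246, 245, 246), (246, 245, 246)]
269 [(245, 245, 246), (246, 245, 246), (246, 245, 246)]
271 [(246, 245, 246), (246, 245, 246), (245, 245, 246)]
273 [(246, 245, 246), (246, 245, 246), (246, 245, 246)]
275 [(239, 237, 240), (238, 237, 240), (225, 223, 228)]
277 [(61, 59, 61), (57, 55, 56), (48, 46, 47)]
dark [152 150 155] [86 85 89] foot [129 126 135] nest [64 63 66]
```

View pics/z3.png

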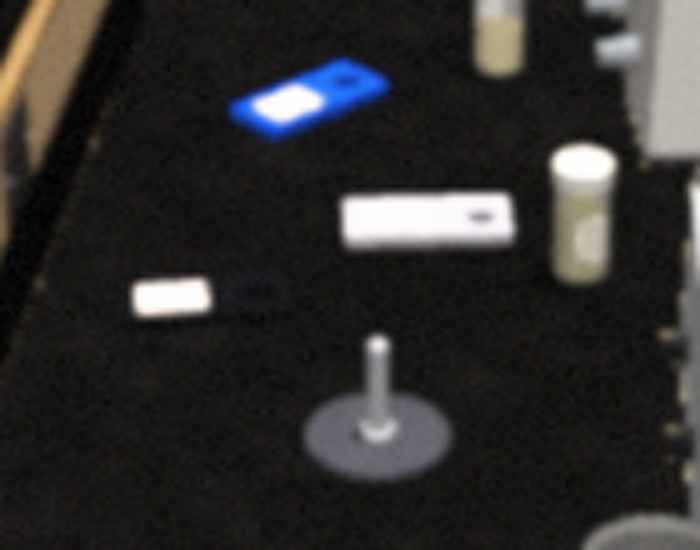

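```bash
python3 - <<'E'
from h import *
from scipy.spatial.transform import Rotation as R
s=monitor.read_state(); print(R.from_rotvec(s['tcp_rot']).as_matrix().round(3))
c=cam('top'); g=c['frame'].min(2)
def blob(x0,x1,y0,y1,th):
    m=np.zeros(g.shape,np.uint8); m[y0:y1,x0:x1]=(g[y0:y1,x0:x1]>th)
    cs,_=cv2.findContours(m,cv2.RETR_CCOMP,cv2.CHAIN_APPROX_NONE); return sorted(cs,key=cv2.contourArea)[::-1],m
cs,m=blob(350,380,236,284,130)
r=cv2.minAreaRect(cs[0]); print('rect',r)
B=np.array([onz(c,u,v,.006) for u,v in cv2.boxPoints(r)]); print(B[:,:2].round(4), B.mean(0).round(4),[np.linalg.norm(B[i]-B[i-1]).round(4) for i in range(4)])
w=255.-g[242:256,357:372].astype(float); w[w<40]=0
ys,xs=np.mgrid[242:256,357:372]; k=(abs(xs-364)<5)&(abs(ys-248.5)<5); w=w*k
eye=onz(c,(xs*w).sum()/w.sum(),(ys*w).sum()/w.sum(),.004); print('eye',eye)
# foot
cs,m=blob(420,465,245,292,90); e=cv2.fitEllipse(max(cs,key=len)); print('foot',e,onz(c,*e[0],.005))
# vials caps
for n,b in dict(a=(282,298,230,246),b=(376,392,218,234)).items():
    cs,m=blob(*b,200); e=cv2.minEnclosingCircle(cs[0]); print(n,e,onz(c,*e[0],.056))
d=cam('side'); gs=d['frame'].min(2)
np.set_printoptions(linewidth=250); 
save(d,'s1.png')
print('post tip col',[ (v,[int(x) for x in gs[v,308:324]]) for v in range(285,306,2)])
print(proj(d,[.508,-.258,.049]),proj(d,[.508,-.258,.005]))
E
```

```text
[[-0.     0.379 -0.925]
 [ 0.001 -0.925 -0.379]
 [-1.    -0.001 -0.   ]]
rect ((364.1905822753906, 259.12152099609375), (34.00556564331055, 16.240680694580078), 86.98721313476562)
[[ 0.5505 -0.0548]
 [ 0.5558 -0.092 ]
 [ 0.4769 -0.1016]
 [ 0.4718 -0.0648]] [ 0.5137 -0.0783  0.006 ] [np.float64(0.0794), np.float64(0.0376), np.float64(0.0794), np.float64(0.0371)]
eye [ 0.5387487  -0.07522723  0.004     ]
foot ((441.8923645019531, 268.5867004394531), (24.021574020385742, 24.729907989501953), 126.52801513671875) [ 0.50694056 -0.25761922  0.005     ]
a ((289.31817626953125, 238.13636779785156), 5.79444694519043) [0.53719755 0.09402582 0.056     ]
b ((383.0, 225.0), 5.831051826477051) [ 0.58515438 -0.1120881   0.056     ]
post tip col [(285, [18, 16, 21, 19, 17, 20, 22, 20, 22, 18, 20, 18, 20, 17, 16, 18]), (287, [22, 24, 17, 20, 29, 64, 119, 153, 131, 78, 29, 25, 24, 18, 18, 16]), (289, [20, 22, 21, 23, 46, 115, 186, 223, 204, 139, 58, 17, 20, 21, 19, 20]), (291, [18, 19, 21, 21, 35, 80, 124, 150, 136, 90, 47, 23, 20, 19, 21, 23]), (293, [20, 21, 18, 16, 38, 81, 123, 139, 130, 89, 42, 24, 19, 13, 25, 20]), (295, [21, 20, 23, 20, 38, 81, 119, 138, 132, 89, 43, 23, 21, 22, 16, 20]), (297, [28, 31, 32, 33, 46, 80, 122, 136, 127, 93, 46, 27, 22, 21, 24, 22]), (299, [59, 75, 81, 84, 90, 106, 129, 137, 134, 108, 92, 80, 79, 70, 67, 52]), (301, [93, 104, 105, 103, 102, 114, 131, 139, 135, 114, 105, 98, 100, 99, 102, 98]), (303, [102, 104, 101, 112, 119, 131, 133, 143, 143, 137, 123, 110, 100, 100, 103, 106]), (305, [102, 97, 102, 110, 149, 167, 168, 161, 172, 189, 182, 140, 107, 101, 103, 105])]
[314.62432063 288.04980077] [314.69803847 306.5023613 ]
```

Request:
{"op": "play_rows", "data": {
  "deltas": [
    {"x": 129, "y": 273, "z": -20, "wz": -8, "fingers": -0.2},
    {"x": 129, "y": 273, "z": -20, "wz": -8, "fingers": -0.2},
    {"x": 129, "y": 273, "z": -20, "wz": -8, "fingers": -0.2},
    {"x": 129, "y": 273, "z": -20, "wz": -8, "fingers": -0.2},
    {"x": 258, "y": 547, "z": -153, "wz": -15.1, "fingers": -0.2},
    {"x": 258, "y": 547, "z": -153, "wz": -15.1, "fingers": -0.2},
    {"x": 258, "y": 547, "z": -153, "wz": -15.1, "fingers": -0.2},
    {"x": 258, "y": 547, "z": -153, "wz": -15.1, "fingers": -0.2},
    {"x": 258, "y": 547, "z": -153, "wz": -15.1, "fingers": -0.2},
    {"x": 258, "y": 547, "z": -153, "wz": -15.1, "fingers": -0.2},
    {"x": 258, "y": 547, "z": -153, "wz": -15.1, "fingers": -0.2},
    {"x": 258, "y": 547, "z": -153, "wz": -15.1, "fingers": -0.2},
    {"x": 258, "y": 547, "z": -153, "wz": -15.1, "fingers": -0.2}
  ],
  "grip_force": 30
}}

```text
schema error: expected keys wx, wy, wz, x, y, z, fingers
```

```bash
python3 - <<'E'
from h import *
for n in ['top','side']:
    c=cam(n); save(c,n+'1.png')
    a=cv2.cvtColor(c['frame'],cv2.COLOR_RGB2BGR)
    u,v=proj(c,[.514,-.078,.03]).astype(int)
    cv2.imwrite(f'pics/{n}1z.png',cv2.resize(a[v-60:v+60,u-70:u+70],None,fx=5,fy=5,interpolation=cv2.INTER_CUBIC))
s=monitor.read_state(); print({k:np.round(v,4) for k,v in s.items()})
E
```

```text
{'time': np.float64(0.45), 'q': array([-1.2189,  0.264 ,  1.6041,  0.    ,  1.2737, -0.0369]), 'joint_vel': array([-0.0004, -0.0001, -0.0009, -0.001 , -0.0004, -0.0004]), 'joint_torque': array([-2.00000e-04, -5.14305e+01, -3.67118e+01, -1.00000e-04,
        3.70000e-03,  0.00000e+00]), 'tool_pos': array([ 0.2559, -0.6246,  0.2532]), 'tcp_rot': array([ 2.0084,  0.3956, -2.0084]), 'wrist_force': array([-0.6082,  0.3874, -0.4433]), 'torque': array([ 0.0361, -0.0123, -0.0545]), 'width': np.float64(1.0067)}
```

View pics/side1z.png

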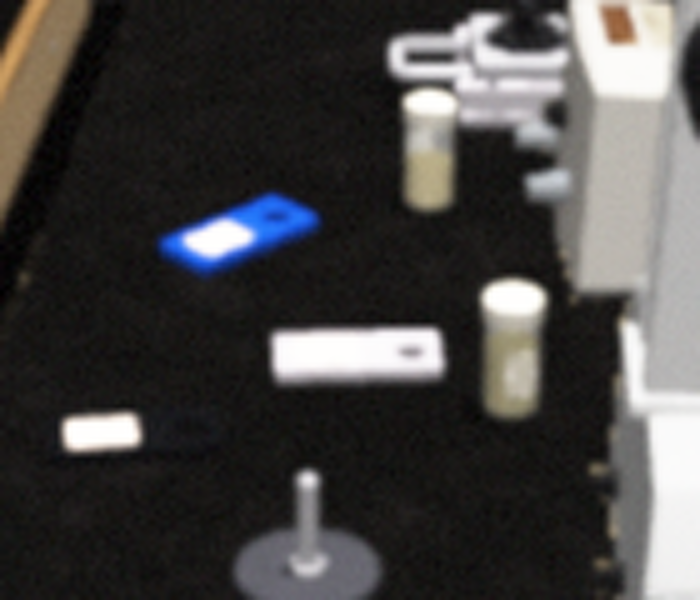

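View pics/top1z.png

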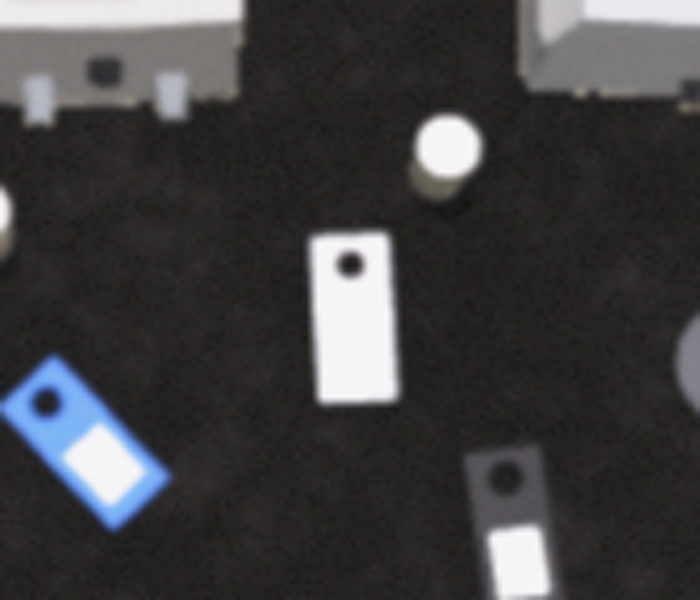

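All seven keys are required. The side view shows the white tag at about (325,265) next to vial_b, with the post to its right.

Request:
{"op": "play_rows", "data": {
  "deltas": [
    {"x": 129, "y": 273, "z": -20, "wx": 0, "wy": 0, "wz": -8, "fingers": -0.2},
    {"x": 129, "y": 273, "z": -20, "wx": 0, "wy": 0, "wz": -8, "fingers": -0.2},
    {"x": 129, "y": 273, "z": -20, "wx": 0, "wy": 0, "wz": -8, "fingers": -0.2},
    {"x": 129, "y": 273, "z": -20, "wx": 0, "wy": 0, "wz": -8, "fingers": -0.2},
    {"x": 258, "y": 547, "z": -153, "wx": 0, "wy": 0, "wz": -15.1, "fingers": -0.2},
    {"x": 258, "y": 547, "z": -153, "wx": 0, "wy": 0, "wz": -15.1, "fingers": -0.2},
    {"x": 258, "y": 547, "z": -153, "wx": 0, "wy": 0, "wz": -15.1, "fingers": -0.2},
    {"x": 258, "y": 547, "z": -153, "wx": 0, "wy": 0, "wz": -15.1, "fingers": -0.2},
    {"x": 258, "y": 547, "z": -153, "wx": 0, "wy": 0, "wz": -15.1, "fingers": -0.2},
    {"x": 258, "y": 547, "z": -153, "wx": 0, "wy": 0, "wz": -15.1, "fingers": -0.2},
    {"x": 258, "y": 547, "z": -153, "wx": 0, "wy": 0, "wz": -15.1, "fingers": -0.2},
    {"x": 258, "y": 547, "z": -153, "wx": 0, "wy": 0, "wz": -15.1, "fingers": -0.2},
    {"x": 258, "y": 547, "z": -153, "wx": 0, "wy": 0, "wz": -15.1, "fingers": -0.2}
  ],
  "grip_force": 30
}}

```text
time: 2.08
tool_pos: [0.514, -0.0789, 0.1011]
tcp_rot: [2.158, 0.133, -2.156]
wrist_force: [-0.0, -0.2, -0.8]
width: 0.601
```

```bash
cat >> h.py <<'E'
def look(name,n,p,w=70,hh=60,f=5):
    c=cam(n); a=cv2.cvtColor(c['frame'],cv2.COLOR_RGB2BGR); u,v=proj(c,p).astype(int)
    cv2.imwrite('pics/'+name,cv2.resize(a[max(0,v-hh):v+hh,max(0,u-w):u+w],None,fx=f,fy=f,interpolation=cv2.INTER_CUBIC)); print(name,'origin',u-w,v-hh); return c
def st():
    from scipy.spatial.transform import Rotation as R
    s=monitor.read_state(); M=R.from_rotvec(s['tcp_rot']).as_matrix()
    print('t',round(float(s['time']),2),'pos',np.round(s['tool_pos'],4),'F',np.round(s['wrist_force'],2),'T',np.round(s['torque'],2),'w',round(float(s['width'])*85,1),'yaw',np.degrees(np.arctan2(M[1,1],M[0,1])).round(2),'xax',M[:,0].round(3),'q6',np.round(s['q'][5],2))
E
python3 - <<'E'
from h import *
look('a_side.png','side',[.514,-.078,.05]); look('a_top.png','top',[.514,-.078,.03]); st()
E
```

```text
a_side.png origin 254 186
a_top.png origin 294 196
t 2.17 pos [ 0.514  -0.0791  0.1011] F [-0.73  0.14  0.71] T [ 0.03 -0.01 -0.05] w 50.7 yaw -82.94 xax [ 0.001 -0.001 -1.   ] q6 1.25
```

View pics/a_side.png

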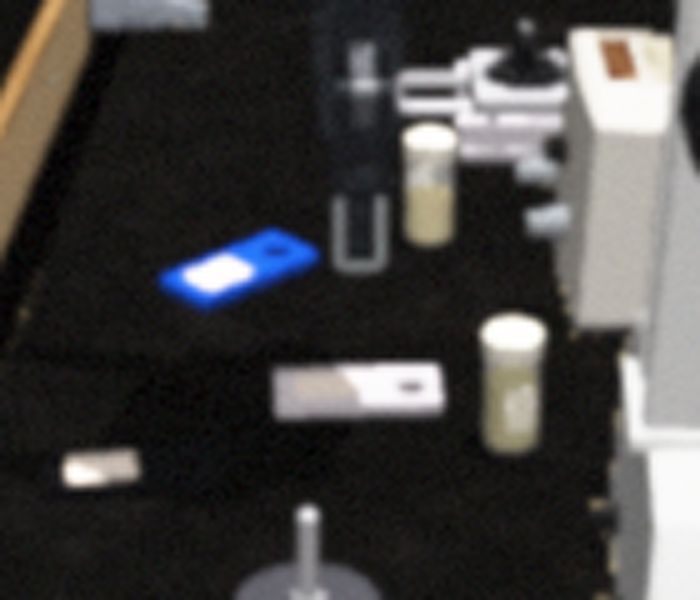

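View pics/a_top.png

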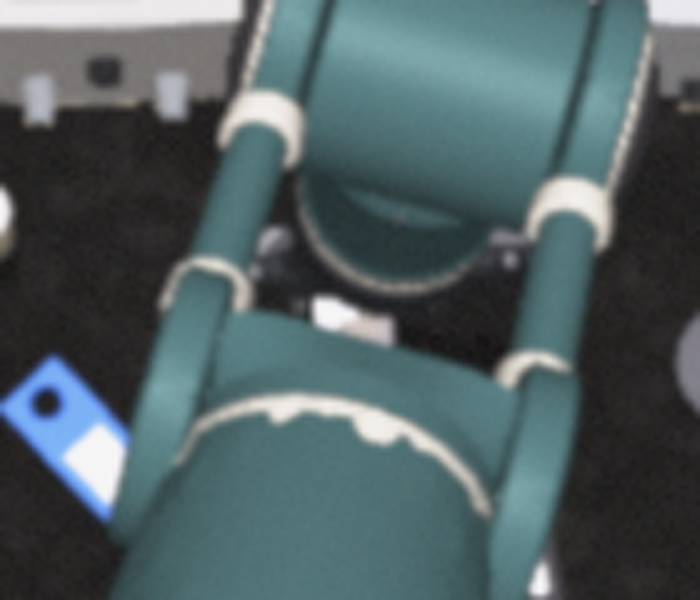

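```bash
python3 - <<'E'
from h import *
c=cam('side')
for uu,vv in [(254+333/5,186+270/5),(254+360/5,186+272/5),(254+388/5,186+270/5)]:
    o,d=ray(c,uu,vv)
    for y in (-.104,-.118): print(y,(o+d*(y-o[1])/d[1]).round(4))
E
```

```text
-0.104 [ 0.5073 -0.104   0.0787]
-0.118 [ 0.5084 -0.118   0.0859]
-0.104 [ 0.5193 -0.104   0.0783]
-0.118 [ 0.5203 -0.118   0.0854]
-0.104 [ 0.5317 -0.104   0.0798]
-0.118 [ 0.5326 -0.118   0.0869]
```

Request:
{"op": "play_rows", "data": {
  "deltas": [
    {"x": 0, "y": 0, "z": -50, "wx": 0, "wy": 0, "wz": 0, "fingers": -0.1},
    {"x": 0, "y": 0, "z": -73, "wx": 0, "wy": 0, "wz": 0, "fingers": -0.1},
    {"x": 0, "y": 0, "z": -73, "wx": 0, "wy": 0, "wz": 0, "fingers": -0.1},
    {"x": 0, "y": 0, "z": -75, "wx": 0, "wy": 0, "wz": 0, "fingers": -0.1},
    {"x": 0, "y": 0, "z": -75, "wx": 0, "wy": 0, "wz": 0, "fingers": -0.1}
  ]
}}

```text
time: 2.85
tool_pos: [0.5152, -0.0781, 0.0267]
tcp_rot: [2.159, 0.134, -2.154]
wrist_force: [-0.9, 0.4, -0.7]
width: 0.551
```

```bash
python3 - <<'E'
from h import *
c=look('b_side.png','side',[.514,-.078,.03]);st()
print('eye side',onz(c,254+412/5,186+386/5,.006),'post tip',onz(c,315.1,288,.049))
E
```

```text
b_side.png origin 254 193
t 2.9 pos [ 0.5151 -0.078   0.0267] F [-0.14 -0.49  0.26] T [-0.03  0.03 -0.02] w 46.6 yaw -82.84 xax [ 0.003 -0.001 -1.   ] q6 1.25
eye side [ 0.54187551 -0.07657659  0.006     ] post tip [ 0.50893025 -0.25773552  0.049     ]
```

View pics/b_side.png

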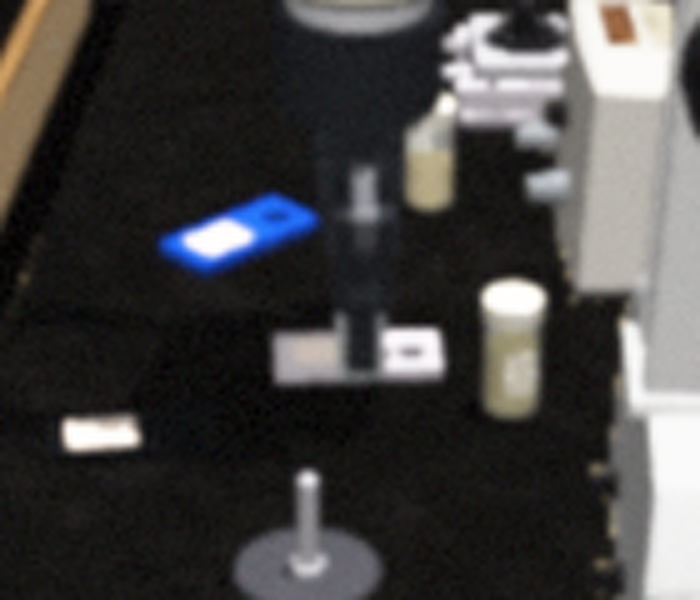

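Request:
{"op": "play_rows", "data": {
  "deltas": [
    {"x": 0, "y": 0, "z": -2, "wx": 0, "wy": 0, "wz": 0, "fingers": -0.1},
    {"x": 0, "y": 0, "z": -2, "wx": 0, "wy": 0, "wz": 0, "fingers": -0.1}
  ]
}}

```text
time: 3.15
tool_pos: [0.514, -0.0776, 0.0235]
tcp_rot: [2.157, 0.135, -2.156]
wrist_force: [-0.5, -0.3, -0.6]
width: 0.548
```

Request:
{"op": "play_rows", "data": {
  "deltas": [
    {"x": 0, "y": 0, "z": -2, "wx": 0, "wy": 0, "wz": 0, "fingers": -0.1},
    {"x": 0, "y": 0, "z": -2, "wx": 0, "wy": 0, "wz": 0, "fingers": -0.1}
  ]
}}

```text
time: 3.4
tool_pos: [0.5137, -0.0775, 0.021]
tcp_rot: [2.156, 0.135, -2.157]
wrist_force: [-0.3, 0.1, -0.6]
width: 0.549
```

Request:
{"op": "play_rows", "data": {
  "deltas": [
    {"x": 0, "y": 0, "z": 0, "wx": 0, "wy": 0, "wz": 0, "fingers": 0.5},
    {"x": 0, "y": 0, "z": 0, "wx": 0, "wy": 0, "wz": 0, "fingers": 0.5},
    {"x": 0, "y": 0, "z": 0, "wx": 0, "wy": 0, "wz": 0, "fingers": 0.5},
    {"x": 0, "y": 0, "z": 0, "wx": 0, "wy": 0, "wz": 0, "fingers": 0.5},
    {"x": 0, "y": 0, "z": 0, "wx": 0, "wy": 0, "wz": 0, "fingers": 0.5}
  ],
  "grip_force": 40
}}

```text
time: 4.03
tool_pos: [0.5142, -0.0777, 0.0215]
tcp_rot: [2.157, 0.135, -2.156]
wrist_force: [0.2, -0.1, 2.0]
width: 0.378
```

```bash
python3 - <<'E'
from h import *
c=look('c_side.png','side',[.514,-.078,.03]);st()
E
```

```text
c_side.png origin 254 193
t 4.08 pos [ 0.5142 -0.0777  0.0215] F [ 0.87 -0.39  2.46] T [-0.03 -0.06  0.03] w 32.5 yaw -82.82 xax [ 0.001 -0.    -1.   ] q6 1.25
```

View pics/c_side.png

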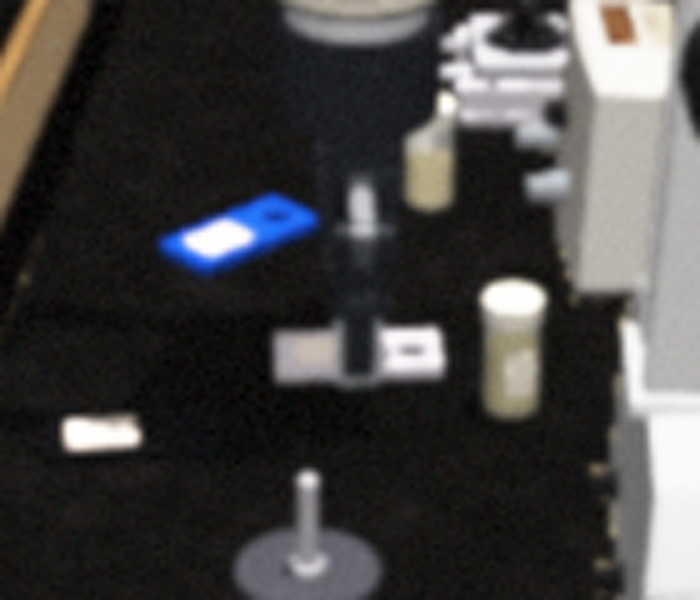

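Request:
{"op": "play_rows", "data": {
  "deltas": [
    {"x": 0, "y": 0, "z": 30, "wx": 0, "wy": 0, "wz": 0, "fingers": 0.5},
    {"x": 0, "y": 0, "z": 62, "wx": 0, "wy": 0, "wz": 0, "fingers": 0.5},
    {"x": -10, "y": -50, "z": 62, "wx": 0, "wy": 0, "wz": 0, "fingers": 0.5},
    {"x": -20, "y": -100, "z": 62, "wx": 0, "wy": 0, "wz": 0, "fingers": 0.5},
    {"x": -28, "y": -150, "z": 62, "wx": 0, "wy": 0, "wz": 0, "fingers": 0.5},
    {"x": -31, "y": -183, "z": 62, "wx": 0, "wy": 0, "wz": 0, "fingers": 0.5},
    {"x": -31, "y": -183, "z": 62, "wx": 0, "wy": 0, "wz": 0, "fingers": 0.5},
    {"x": -31, "y": -183, "z": 62, "wx": 0, "wy": 0, "wz": 0, "fingers": 0.5}
  ]
}}

```text
time: 5.08
tool_pos: [0.4822, -0.26, 0.0826]
tcp_rot: [2.156, 0.136, -2.159]
wrist_force: [1.3, -0.3, -0.3]
width: 0.383
```

```bash
python3 - <<'E'
from h import *
c=look('d_side.png','side',[.5,-.258,.05],50,40,8);st()
c=look('d_top.png','top',[.5,-.258,.05],50,40,8)
E
```

```text
d_side.png origin 260 247
t 5.12 pos [ 0.4823 -0.2596  0.0826] F [ 0.35  0.68 -0.16] T [ 0.01 -0.    0.  ] w 32.2 yaw -82.81 xax [-0.001  0.001 -1.   ] q6 0.91
d_top.png origin 395 228
```

View pics/d_side.png

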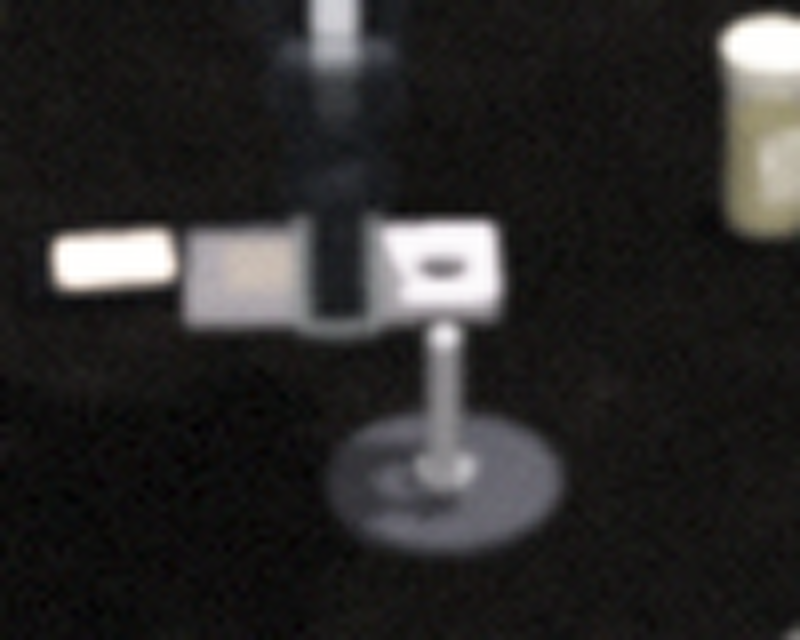

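View pics/d_top.png

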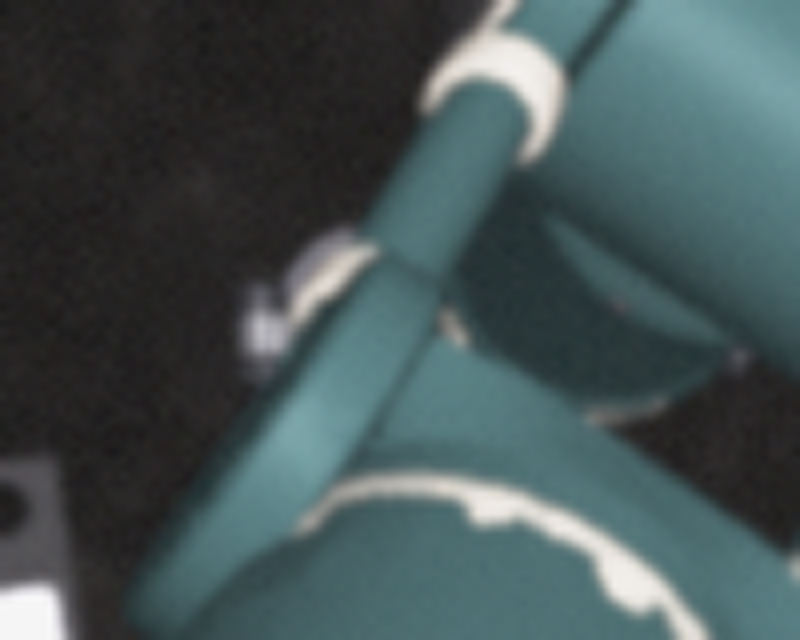

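```bash
python3 - <<'E'
from h import *
c=cam('side')
e=onz(c,260+441/8,247+267/8,.0671); print(e)
for v in (318,320,322): print('tip',onz(c,260+446/8,247+v/8,.049))
print('post base', onz(c,260+444/8,247+480/8,.005))
E
```

```text
[ 0.5090879  -0.25832552  0.0671    ]
tip [ 0.50979972 -0.25291226  0.049     ]
tip [ 0.50988503 -0.25385864  0.049     ]
tip [ 0.5099702  -0.25480359  0.049     ]
post base [ 0.50978847 -0.25967022  0.005     ]
```

Request:
{"op": "play_rows", "data": {
  "deltas": [
    {"x": 1, "y": 0, "z": -8, "wx": 0, "wy": 0, "wz": 0, "fingers": 0.5},
    {"x": 1, "y": 0, "z": -15, "wx": 0, "wy": 0, "wz": 0, "fingers": 0.5},
    {"x": 1, "y": 0, "z": -22, "wx": 0, "wy": 0, "wz": 0, "fingers": 0.5},
    {"x": 1, "y": 0, "z": -22, "wx": 0, "wy": 0, "wz": 0, "fingers": 0.5}
  ]
}}

```text
time: 5.72
tool_pos: [0.4831, -0.2601, 0.0602]
tcp_rot: [2.155, 0.137, -2.159]
wrist_force: [-0.1, -0.1, -0.5]
width: 0.383
```

```bash
python3 - <<'E'
from h import *
c=look('e_side.png','side',[.5,-.258,.05],50,40,8);st()
E
```

```text
e_side.png origin 260 247
t 5.78 pos [ 0.4835 -0.2604  0.0607] F [-0.08  0.09  0.08] T [ 0.04 -0.   -0.03] w 32.7 yaw -82.82 xax [-0.001  0.001 -1.   ] q6 0.91
```

View pics/e_side.png

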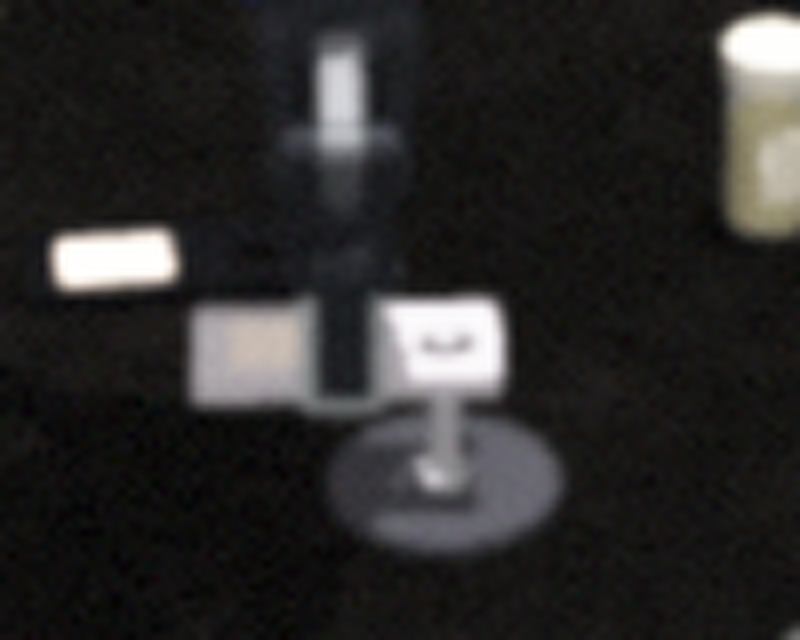

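The pin tip shows through the eye at about (446,338) in the crop, with no contact force. I'll lower the tag to the foot: 33 mm down leaves its underside about 6 mm up.

Request:
{"op": "play_rows", "data": {
  "deltas": [
    {"x": 0, "y": 0, "z": -12, "wx": 0, "wy": 0, "wz": 0, "fingers": 0.5},
    {"x": 0, "y": 0, "z": -24, "wx": 0, "wy": 0, "wz": 0, "fingers": 0.5},
    {"x": 0, "y": 0, "z": -33, "wx": 0, "wy": 0, "wz": 0, "fingers": 0.5},
    {"x": 0, "y": 0, "z": -33, "wx": 0, "wy": 0, "wz": 0, "fingers": 0.5},
    {"x": 0, "y": 0, "z": -33, "wx": 0, "wy": 0, "wz": 0, "fingers": 0.5}
  ]
}}

```text
time: 6.4
tool_pos: [0.4838, -0.2606, 0.028]
tcp_rot: [2.156, 0.136, -2.157]
wrist_force: [-0.3, -0.4, -0.7]
width: 0.384
```

```bash
python3 - <<'E'
from h import *
c=look('f_side.png','side',[.5,-.258,.05],50,40,8);st()
E
```

```text
f_side.png origin 260 247
t 6.45 pos [ 0.4838 -0.2606  0.0282] F [-0.46  0.36 -0.75] T [-0.03 -0.02 -0.02] w 32.1 yaw -82.83 xax [-0.  0. -1.] q6 0.91
```

View pics/f_side.png

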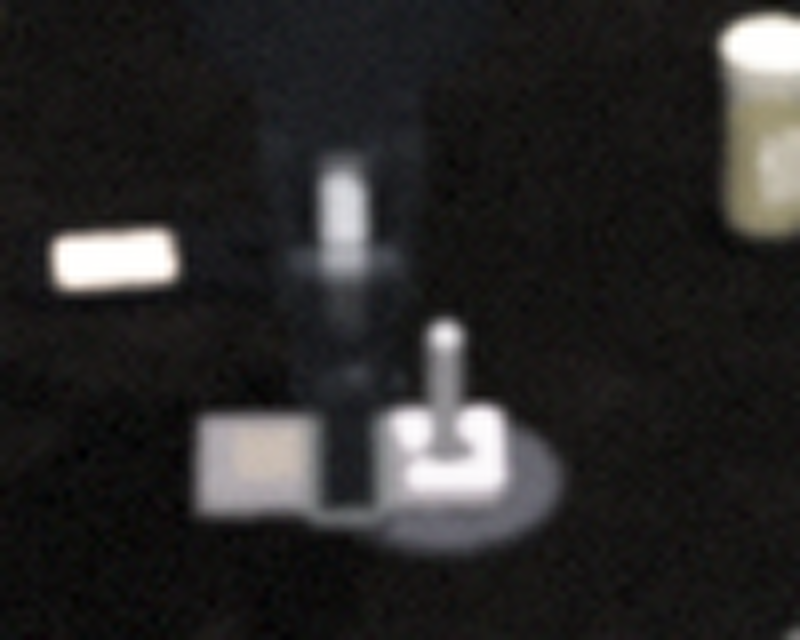

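Request:
{"op": "play_rows", "data": {
  "deltas": [
    {"x": 0, "y": 0, "z": -1, "wx": 0, "wy": 0, "wz": 0, "fingers": 0.5},
    {"x": 0, "y": 0, "z": -1, "wx": 0, "wy": 0, "wz": 0, "fingers": -0.2},
    {"x": 0, "y": 0, "z": -1, "wx": 0, "wy": 0, "wz": 0, "fingers": -0.2},
    {"x": 0, "y": 0, "z": -1, "wx": 0, "wy": 0, "wz": 0, "fingers": -0.2},
    {"x": 0, "y": 0, "z": 30, "wx": 0, "wy": 0, "wz": 0, "fingers": -0.2},
    {"x": 0, "y": 0, "z": 90, "wx": 0, "wy": 0, "wz": 0, "fingers": -0.2},
    {"x": 0, "y": 0, "z": 120, "wx": 0, "wy": 0, "wz": 0, "fingers": -0.2},
    {"x": 0, "y": 0, "z": 120, "wx": 0, "wy": 0, "wz": 0, "fingers": -0.2}
  ]
}}

```text
time: 7.45
tool_pos: [0.4862, -0.262, 0.152]
tcp_rot: [2.161, 0.131, -2.148]
wrist_force: [-0.5, -0.7, 0.4]
width: 0.594
```

```bash
python3 - <<'E'
from h import *
c=look('g_side.png','side',[.5,-.258,.05],50,40,8);st()
# lock geometry
t=cam('top'); save(t,'g_topfull.png'); a=cv2.cvtColor(t['frame'],cv2.COLOR_RGB2BGR)
cv2.imwrite('pics/g_lock.png',cv2.resize(a[195:255,200:280],None,fx=10,fy=10,interpolation=cv2.INTER_CUBIC))
E
```

```text
g_side.png origin 260 247
t 7.5 pos [ 0.4847 -0.2611  0.1497] F [-0.03  0.19 -0.69] T [-0.03 -0.02  0.01] w 51.0 yaw -82.82 xax [ 0.003 -0.002 -1.   ] q6 0.91
```

View pics/g_side.png

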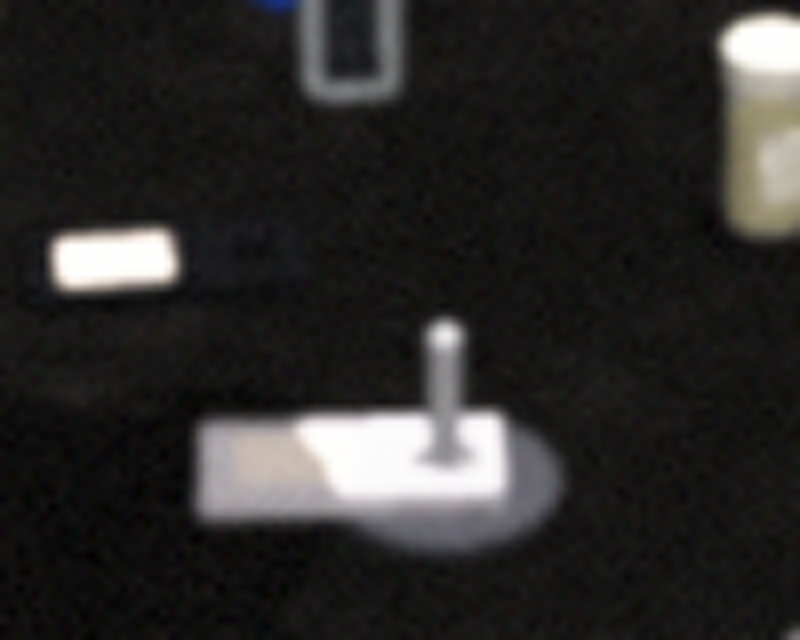

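View pics/g_lock.png

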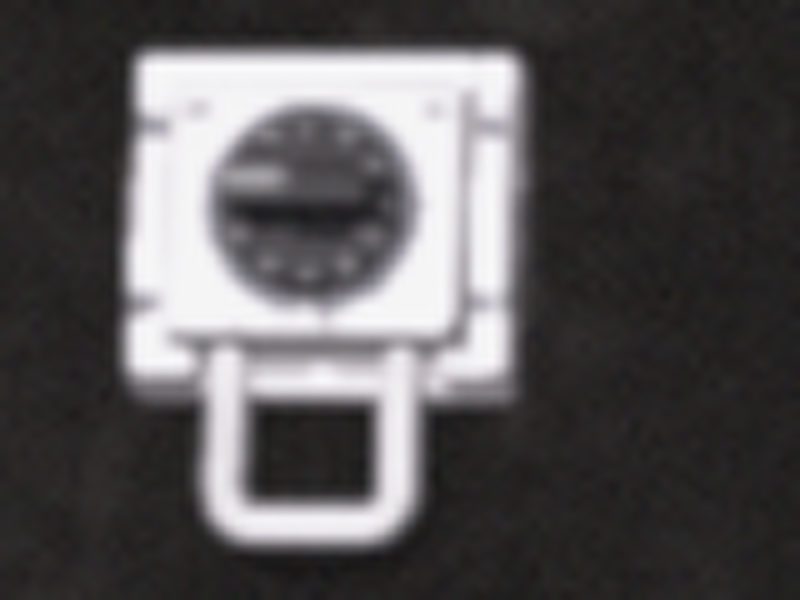

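```bash
python3 - <<'E'
from h import *
t=cam('top'); g=t['frame'].min(2)
m=np.zeros(g.shape,np.uint8); m[203:228,218:244]=(g[203:228,218:244]<140)
cs,_=cv2.findContours(m,cv2.RETR_EXTERNAL,cv2.CHAIN_APPROX_NONE); k=max(cs,key=cv2.contourArea)
e=cv2.fitEllipse(k); print('disc',e,onz(t,*e[0],.040), 'size',[ (onz(t,e[0][0]+10.5,e[0][1],.04)-onz(t,e[0][0]-10.5,e[0][1],.04))])
P=lambda x,y,z: onz(t,200+(x+.5)/10-.5,195+(y+.5)/10-.5,z)
print('bar',P(312,522,.021),'barL',P(225,522,.021),'barR',P(400,522,.021))
print('index',P(325,306,.034))
print('ptr line',P(230,178,.058),P(288,178,.058))
print('nest back L/R',P(137,50,.023),P(522,52,.023))
# shackle inner hole
m=np.zeros(g.shape,np.uint8); m[230:248,220:243]=(g[230:248,220:243]<120)
cs,_=cv2.findContours(m,cv2.RETR_EXTERNAL,cv2.CHAIN_APPROX_NONE); k=max(cs,key=cv2.contourArea); r=cv2.minAreaRect(k); print(r,[onz(t,*p,.021).round(4) for p in cv2.boxPoints(r)])
# side
s=cam('side'); u,v=proj(s,[.578,.227,.04]).astype(int); print(u,v)
look('h_side.png','side',[.56,.227,.03],50,40,8)
E
```

```text
disc ((231.13076782226562, 215.3008575439453), (17.653215408325195, 19.23748779296875), 42.88853073120117) [0.58229527 0.23259579 0.04      ] size [array([ 0.00407874, -0.04773409,  0.        ])]
bar [0.51319627 0.22821008 0.021     ] barL [0.51148945 0.24805211 0.021     ] barR [0.51492191 0.20814853 0.021     ]
index [0.5609189  0.22887054 0.034     ]
ptr line [0.58301793 0.24935103 0.058     ] [0.58412933 0.23633158 0.058     ]
nest back L/R [0.62045926 0.28162223 0.023     ] [0.62757383 0.1924059  0.023     ]
((230.5, 239.5), (9.0, 13.0), 90.0) [array([0.5392, 0.2469, 0.021 ]), array([0.5418, 0.2171, 0.021 ]), array([0.5208, 0.2147, 0.021 ]), array([0.5183, 0.2444, 0.021 ])]
355 199
h_side.png origin 299 162
```

View pics/h_side.png

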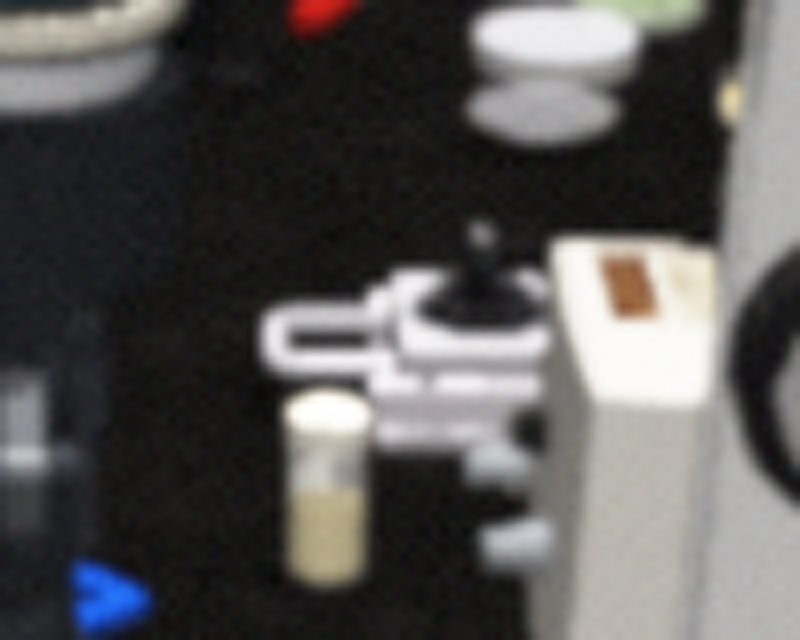

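Request:
{"op": "play_rows", "data": {
  "deltas": [
    {"x": 15, "y": 60, "z": 0, "wx": 0, "wy": 0, "wz": 10, "fingers": 0.18},
    {"x": 15, "y": 120, "z": 0, "wx": 0, "wy": 0, "wz": 20, "fingers": 0.18},
    {"x": 15, "y": 180, "z": 0, "wx": 0, "wy": 0, "wz": 30, "fingers": 0.18},
    {"x": 15, "y": 240, "z": 0, "wx": 0, "wy": 0, "wz": 40, "fingers": 0.18},
    {"x": 15, "y": 300, "z": 0, "wx": 0, "wy": 0, "wz": 50, "fingers": 0.18},
    {"x": 20, "y": 360, "z": 0, "wx": 0, "wy": 0, "wz": 60, "fingers": 0.18},
    {"x": 30, "y": 420, "z": 0, "wx": 0, "wy": 0, "wz": 70, "fingers": 0.18},
    {"x": 60, "y": 470, "z": 0, "wx": 0, "wy": 0, "wz": 80, "fingers": 0.18},
    {"x": 98, "y": 494, "z": -10, "wx": 0, "wy": 0, "wz": 87.6, "fingers": 0.18},
    {"x": 98, "y": 494, "z": -40, "wx": 0, "wy": 0, "wz": 87.6, "fingers": 0.18},
    {"x": 98, "y": 494, "z": -40, "wx": 0, "wy": 0, "wz": 87.6, "fingers": 0.18},
    {"x": 98, "y": 494, "z": -40, "wx": 0, "wy": 0, "wz": 87.6, "fingers": 0.18}
  ]
}}

```text
time: 9.2
tool_pos: [0.5811, 0.2329, 0.1076]
tcp_rot: [1.146, 1.248, -1.15]
wrist_force: [1.0, -0.4, 0.3]
width: 0.406
```

```bash
python3 - <<'E'
from h import *
c=look('i_side.png','side',[.56,.227,.06],50,40,8);st()
print(onz(c,359.3,191,.058))
look('i_top.png','top',[.56,.227,.06],50,40,8)
E
```

```text
i_side.png origin 299 152
t 9.25 pos [0.5818 0.2331 0.1086] F [-0.64 -0.52  1.01] T [ 0.04  0.02 -0.05] w 35.2 yaw 4.75 xax [ 0.  0. -1.] q6 0.26
[0.58683348 0.24720988 0.058     ]
i_top.png origin 181 182
```

View pics/i_side.png

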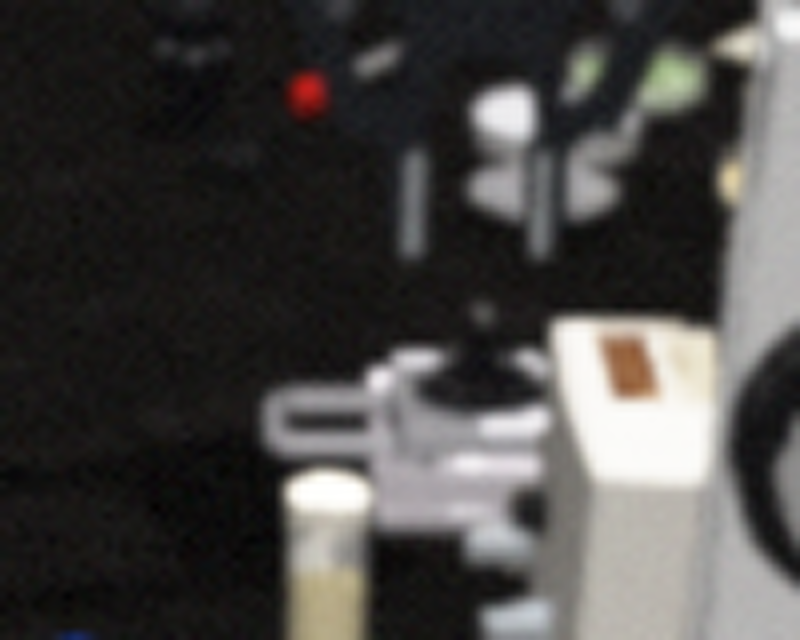

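View pics/i_top.png

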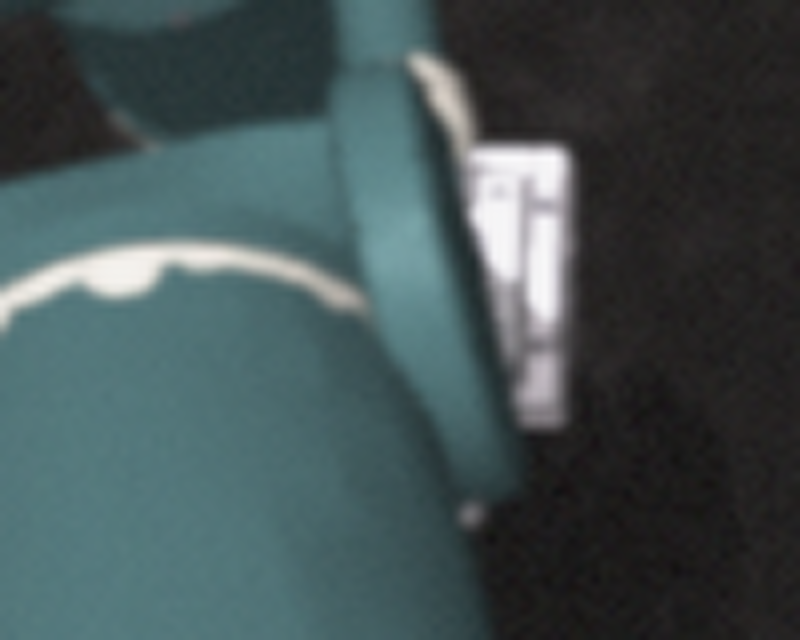

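Request:
{"op": "play_rows", "data": {
  "deltas": [
    {"x": 3, "y": 1, "z": -15, "wx": 0, "wy": 0, "wz": 0, "fingers": 0.18},
    {"x": 3, "y": 1, "z": -30, "wx": 0, "wy": 0, "wz": 0, "fingers": 0.18},
    {"x": 3, "y": 1, "z": -41, "wx": 0, "wy": 0, "wz": 0, "fingers": 0.18},
    {"x": 3, "y": 1, "z": -43, "wx": 0, "wy": 0, "wz": 0, "fingers": 0.18},
    {"x": 3, "y": 1, "z": -43, "wx": 0, "wy": 0, "wz": 0, "fingers": 0.18}
  ]
}}

```text
time: 9.93
tool_pos: [0.5847, 0.2343, 0.0649]
tcp_rot: [1.147, 1.248, -1.148]
wrist_force: [-0.2, 0.1, 0.6]
width: 0.41
```

```bash
python3 - <<'E'
from h import *
c=look('j_side.png','side',[.56,.227,.06],50,40,8);st()
E
```

```text
j_side.png origin 299 152
t 9.97 pos [0.5851 0.2345 0.0654] F [0.12 0.61 0.03] T [ 0.05  0.06 -0.04] w 34.8 yaw 4.78 xax [ 0.  0. -1.] q6 0.26
```

View pics/j_side.png

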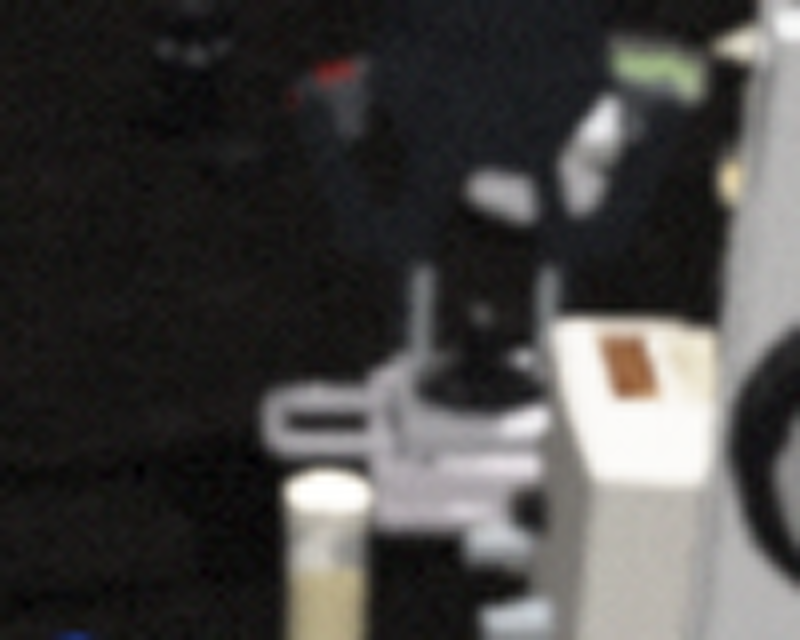

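Request:
{"op": "play_rows", "data": {
  "deltas": [
    {"x": 0, "y": 0, "z": 0, "wx": 0, "wy": 0, "wz": 0, "fingers": 0.9},
    {"x": 0, "y": 0, "z": 0, "wx": 0, "wy": 0, "wz": 0, "fingers": 0.9},
    {"x": 0, "y": 0, "z": 0, "wx": 0, "wy": 0, "wz": 0, "fingers": 0.9},
    {"x": 0, "y": 0, "z": 0, "wx": 0, "wy": 0, "wz": 0, "fingers": 0.9},
    {"x": 0, "y": 0, "z": 0, "wx": 0, "wy": 0, "wz": 0, "fingers": 0.9}
  ],
  "grip_force": 30
}}

```text
time: 10.6
tool_pos: [0.5855, 0.2346, 0.066]
tcp_rot: [1.149, 1.247, -1.146]
wrist_force: [0.2, 0.2, 5.3]
width: 0.118
```

```bash
python3 - <<'E'
from h import *
st()
E
```

```text
t 10.6 pos [0.5855 0.2346 0.066 ] F [0.21 0.2  5.32] T [-0.    0.01 -0.07] w 10.0 yaw 4.77 xax [ 0.001  0.    -1.   ] q6 0.26
```

Request:
{"op": "play_rows", "data": {
  "deltas": [
    {"x": 0, "y": 0, "z": 0, "wx": 0, "wy": 0, "wz": 0, "fingers": 0.5},
    {"x": 0, "y": 0, "z": 2, "wx": 0, "wy": 0, "wz": 0, "fingers": 0.5},
    {"x": 0, "y": 0, "z": 2, "wx": 0, "wy": 0, "wz": 0, "fingers": 0.5},
    {"x": 0, "y": 0, "z": 2, "wx": 0, "wy": 0, "wz": 0, "fingers": 0.9},
    {"x": 0, "y": 0, "z": 2, "wx": 0, "wy": 0, "wz": 0, "fingers": 0.9},
    {"x": 0, "y": 0, "z": 2, "wx": 0, "wy": 0, "wz": 0, "fingers": 0.9},
    {"x": 0, "y": 0, "z": 2, "wx": 0, "wy": 0, "wz": 0, "fingers": 0.9}
  ],
  "grip_force": 30
}}

```text
time: 11.48
tool_pos: [0.585, 0.2344, 0.0672]
tcp_rot: [1.148, 1.247, -1.147]
wrist_force: [0.2, -0.3, -2.3]
width: 0.111
```

Request:
{"op": "play_rows", "data": {
  "deltas": [
    {"x": 0, "y": 0, "z": 0, "wx": 0, "wy": 0, "wz": 6, "fingers": 0.9},
    {"x": 0, "y": 0, "z": 0, "wx": 0, "wy": 0, "wz": 12, "fingers": 0.9},
    {"x": 0, "y": 0, "z": 0, "wx": 0, "wy": 0, "wz": 18, "fingers": 0.9},
    {"x": 0, "y": 0, "z": 0, "wx": 0, "wy": 0, "wz": 24, "fingers": 0.9},
    {"x": 0, "y": 0, "z": 0, "wx": 0, "wy": 0, "wz": 30, "fingers": 0.9},
    {"x": 0, "y": 0, "z": 0, "wx": 0, "wy": 0, "wz": 30, "fingers": 0.9}
  ]
}}

```text
time: 12.22
tool_pos: [0.5848, 0.2343, 0.0672]
tcp_rot: [0.752, 1.437, -0.753]
wrist_force: [1.3, -0.1, -1.2]
width: 0.121
```

```bash
python3 - <<'E'
from h import *
st()
E
```

```text
t 12.22 pos [0.5848 0.2343 0.0672] F [ 1.29 -0.05 -1.21] T [ 0.01 -0.2   0.02] w 10.3 yaw 34.72 xax [-0. -0. -1.] q6 -0.26
```

Request:
{"op": "play_rows", "data": {
  "deltas": [
    {"x": 0, "y": 0, "z": 0, "wx": 0, "wy": 0, "wz": 6, "fingers": 0.9},
    {"x": 0, "y": 0, "z": 0, "wx": 0, "wy": 0, "wz": 12, "fingers": 0.9},
    {"x": 0, "y": 0, "z": 0, "wx": 0, "wy": 0, "wz": 18, "fingers": 0.9},
    {"x": 0, "y": 0, "z": 0, "wx": 0, "wy": 0, "wz": 24, "fingers": 0.9},
    {"x": 0, "y": 0, "z": 0, "wx": 0, "wy": 0, "wz": 30, "fingers": 0.9},
    {"x": 0, "y": 0, "z": 0, "wx": 0, "wy": 0, "wz": 36, "fingers": 0.9},
    {"x": 0, "y": 0, "z": 0, "wx": 0, "wy": 0, "wz": 42, "fingers": 0.9},
    {"x": 0, "y": 0, "z": 0, "wx": 0, "wy": 0, "wz": 48, "fingers": 0.9},
    {"x": 0, "y": 0, "z": 0, "wx": 0, "wy": 0, "wz": 54, "fingers": 0.9},
    {"x": 0, "y": 0, "z": 0, "wx": 0, "wy": 0, "wz": 60, "fingers": 0.9},
    {"x": 0, "y": 0, "z": 0, "wx": 0, "wy": 0, "wz": 60, "fingers": 0.9}
  ]
}}

```text
time: 13.6
tool_pos: [0.5847, 0.2343, 0.0671]
tcp_rot: [-0.064, 1.57, 0.063]
wrist_force: [1.0, -0.0, -2.0]
width: 0.115
```

```bash
python3 - <<'E'
from h import *
st(); look('k_side.png','side',[.56,.227,.06],50,40,8)
E
```

```text
t 13.6 pos [0.5847 0.2343 0.0671] F [ 0.97 -0.03 -2.03] T [-0.08 -0.23  0.02] w 9.8 yaw 94.63 xax [-0. -0. -1.] q6 -1.31
k_side.png origin 299 152
```

View pics/k_side.png

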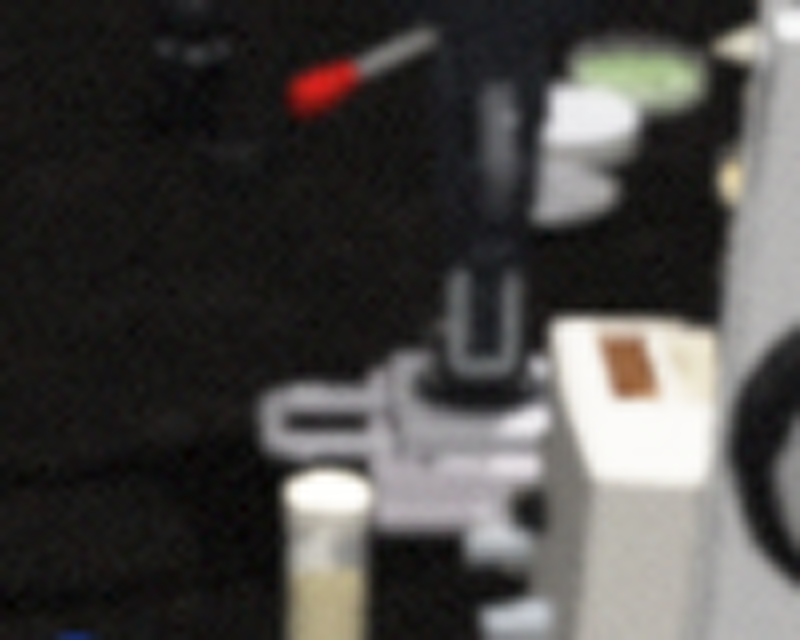

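Request:
{"op": "play_rows", "data": {
  "deltas": [
    {"x": 0, "y": 0, "z": 0, "wx": 0, "wy": 0, "wz": 0, "fingers": 0.42},
    {"x": 0, "y": 0, "z": 0, "wx": 0, "wy": 0, "wz": 0, "fingers": 0.42},
    {"x": 0, "y": 0, "z": 0, "wx": 0, "wy": 0, "wz": 0, "fingers": 0.42},
    {"x": 0, "y": 0, "z": 25, "wx": 0, "wy": 0, "wz": 0, "fingers": 0.42},
    {"x": 0, "y": 0, "z": 50, "wx": 0, "wy": 0, "wz": -10, "fingers": 0.42},
    {"x": -25, "y": -2, "z": 50, "wx": 0, "wy": 0, "wz": -20, "fingers": 0.42},
    {"x": -50, "y": -4, "z": 50, "wx": 0, "wy": 0, "wz": -30, "fingers": 0.42},
    {"x": -71.5, "y": -6, "z": 50, "wx": 0, "wy": 0, "wz": -40, "fingers": 0.42},
    {"x": -71.5, "y": -6, "z": 50, "wx": 0, "wy": 0, "wz": -50, "fingers": 0.42},
    {"x": -71.5, "y": -6, "z": 50, "wx": 0, "wy": 0, "wz": -60, "fingers": 0.42},
    {"x": -71.5, "y": -6, "z": 50, "wx": 0, "wy": 0, "wz": -70, "fingers": 0.42},
    {"x": -71.5, "y": -6, "z": 50, "wx": 0, "wy": 0, "wz": -80, "fingers": 0.42},
    {"x": -71.5, "y": -6, "z": 30, "wx": 0, "wy": 0, "wz": -90, "fingers": 0.42},
    {"x": -71.5, "y": -6, "z": 10, "wx": 0, "wy": 0, "wz": -90, "fingers": 0.42},
    {"x": -71.5, "y": -6, "z": 10, "wx": 0, "wy": 0, "wz": -90, "fingers": 0.42}
  ]
}}

```text
time: 15.52
tool_pos: [0.5117, 0.2277, 0.0757]
tcp_rot: [1.145, 1.249, -1.151]
wrist_force: [0.3, 0.7, 0.2]
width: 0.29
```

```bash
python3 - <<'E'
from h import *
st(); look('l_side.png','side',[.54,.227,.06],50,40,8); look('l_top.png','top',[.56,.227,.06],50,40,8)
E
```

```text
t 15.53 pos [0.5117 0.2277 0.0757] F [0.27 0.74 0.17] T [-0.    0.04 -0.  ] w 24.6 yaw 4.77 xax [-0.004 -0.001 -1.   ] q6 0.29
l_side.png origin 292 152
l_top.png origin 181 182
```

View pics/l_side.png

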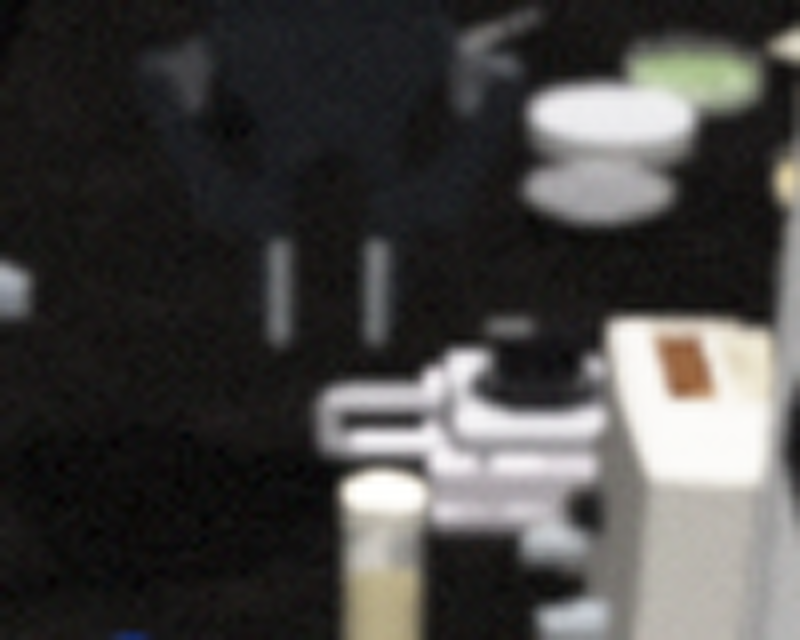

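View pics/l_top.png

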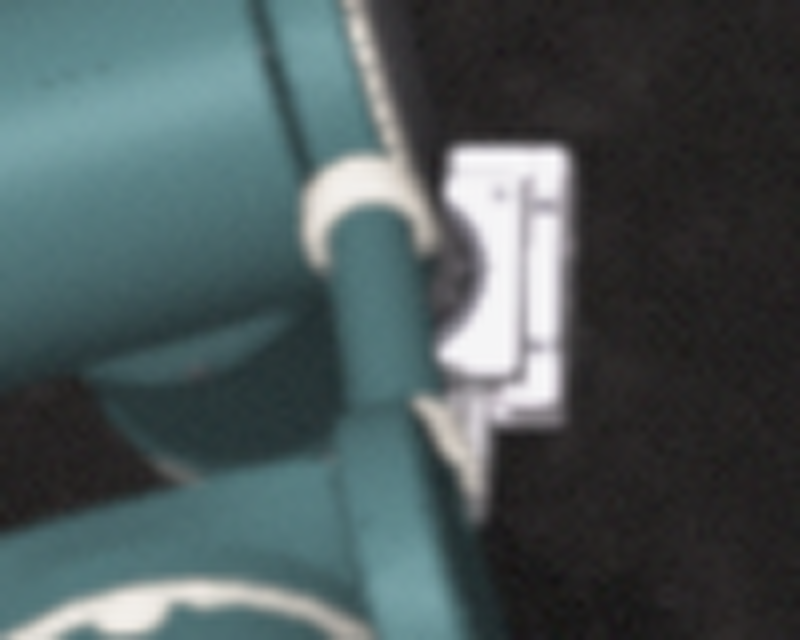

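Request:
{"op": "play_rows", "data": {
  "deltas": [
    {"x": 1, "y": 0, "z": -20, "wx": 0, "wy": 0, "wz": 0, "fingers": 0.42},
    {"x": 1, "y": 0, "z": -38, "wx": 0, "wy": 0, "wz": 0, "fingers": 0.42},
    {"x": 1, "y": 0, "z": -48, "wx": 0, "wy": 0, "wz": 0, "fingers": 0.42},
    {"x": 1, "y": 0, "z": -48, "wx": 0, "wy": 0, "wz": 0, "fingers": 0.42}
  ]
}}

```text
time: 16.12
tool_pos: [0.5136, 0.2281, 0.0283]
tcp_rot: [1.146, 1.248, -1.149]
wrist_force: [0.3, -0.2, -0.7]
width: 0.293
```

```bash
python3 - <<'E'
from h import *
st(); look('m_side.png','side',[.54,.227,.06],50,40,8)
E
```

```text
t 16.12 pos [0.5136 0.2281 0.0283] F [ 0.29 -0.22 -0.73] T [ 0.04  0.06 -0.02] w 24.9 yaw 4.78 xax [-0.002 -0.001 -1.   ] q6 0.29
m_side.png origin 292 152
```

View pics/m_side.png

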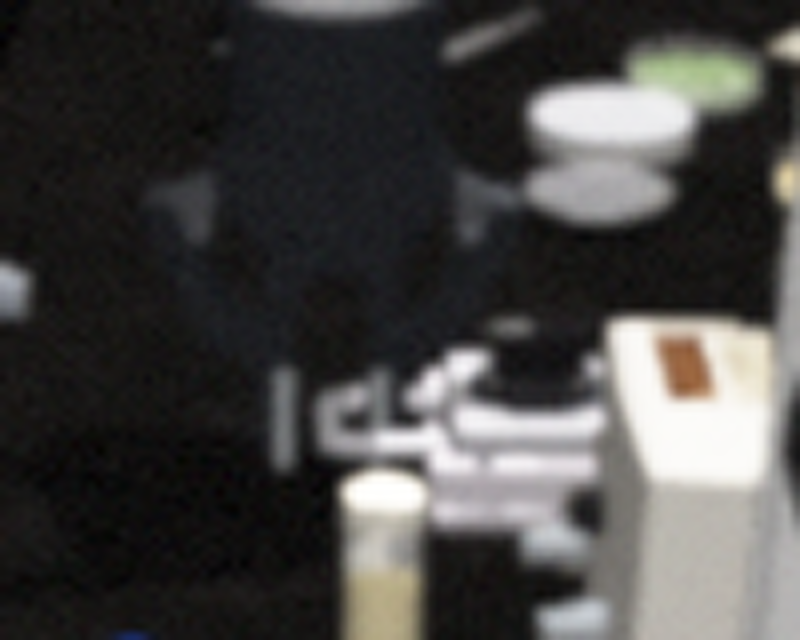

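Request:
{"op": "play_rows", "data": {
  "deltas": [
    {"x": 0, "y": 0, "z": 0, "wx": 0, "wy": 0, "wz": 0, "fingers": 0.95},
    {"x": 0, "y": 0, "z": 0, "wx": 0, "wy": 0, "wz": 0, "fingers": 0.95},
    {"x": 0, "y": 0, "z": 0, "wx": 0, "wy": 0, "wz": 0, "fingers": 0.95},
    {"x": 0, "y": 0, "z": 0, "wx": 0, "wy": 0, "wz": 0, "fingers": 0.95},
    {"x": -4, "y": -0.3, "z": 0, "wx": 0, "wy": 0, "wz": 0, "fingers": 0.95},
    {"x": -8, "y": -0.6, "z": 0, "wx": 0, "wy": 0, "wz": 0, "fingers": 0.95}
  ],
  "grip_force": 40
}}

```text
time: 16.92
tool_pos: [0.5072, 0.228, 0.0298]
tcp_rot: [1.149, 1.246, -1.146]
wrist_force: [1.6, 0.7, 1.8]
width: 0.07
```

Request:
{"op": "play_rows", "data": {
  "deltas": [
    {"x": -4, "y": -0.3, "z": 0, "wx": 0, "wy": 0, "wz": 0, "fingers": 0.95},
    {"x": -8, "y": -0.6, "z": 0, "wx": 0, "wy": 0, "wz": 0, "fingers": 0.95},
    {"x": -11, "y": -0.8, "z": 0, "wx": 0, "wy": 0, "wz": 0, "fingers": 0.95},
    {"x": -12, "y": -1, "z": 0, "wx": 0, "wy": 0, "wz": 0, "fingers": 0.95},
    {"x": -12.5, "y": -1, "z": 0, "wx": 0, "wy": 0, "wz": 0, "fingers": 0.95},
    {"x": -12.5, "y": -1, "z": 0, "wx": 0, "wy": 0, "wz": 0, "fingers": 0.95}
  ]
}}

```text
time: 17.68
tool_pos: [0.494, 0.2268, 0.0293]
tcp_rot: [1.148, 1.247, -1.147]
wrist_force: [2.4, 0.6, 0.8]
width: 0.071
```

```bash
python3 - <<'E'
from h import *
st(); look('n_side.png','side',[.54,.227,.06],50,40,8)
E
```

```text
t 17.68 pos [0.494  0.2268 0.0293] F [2.45 0.58 0.84] T [ 0.08 -0.35 -0.01] w 6.0 yaw 4.78 xax [ 0. -0. -1.] q6 0.3
n_side.png origin 292 152
```

View pics/n_side.png

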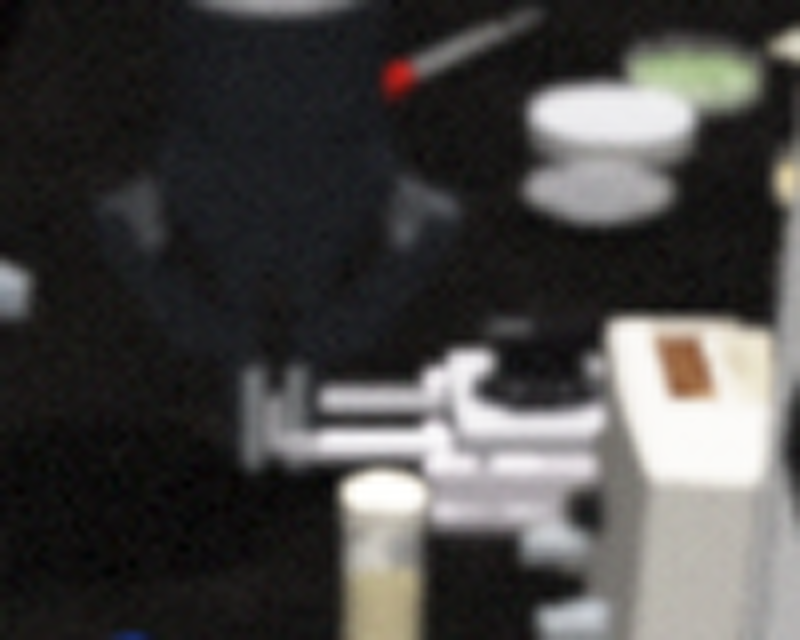

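Request:
{"op": "play_rows", "data": {
  "deltas": [
    {"x": -1.5, "y": 0, "z": 0, "wx": 0, "wy": 0, "wz": 0, "fingers": 0.95},
    {"x": -1.5, "y": 0, "z": 0, "wx": 0, "wy": 0, "wz": 0, "fingers": 0.95},
    {"x": -1.5, "y": 0, "z": 0, "wx": 0, "wy": 0, "wz": 0, "fingers": 0.95}
  ]
}}

```text
time: 18.1
tool_pos: [0.4928, 0.2269, 0.0294]
tcp_rot: [1.148, 1.247, -1.147]
wrist_force: [3.3, 0.4, 1.2]
width: 0.071
```

Request:
{"op": "play_rows", "data": {
  "deltas": [
    {"x": 0, "y": 0, "z": 0, "wx": 0, "wy": 0, "wz": 0, "fingers": 0.42},
    {"x": 0, "y": 0, "z": 0, "wx": 0, "wy": 0, "wz": 0, "fingers": 0.42},
    {"x": 0, "y": 0, "z": 0, "wx": 0, "wy": 0, "wz": 0, "fingers": 0.42},
    {"x": 0, "y": 0, "z": 30, "wx": 0, "wy": 0, "wz": 0, "fingers": 0.42},
    {"x": 0, "y": 0, "z": 85, "wx": 0, "wy": 0, "wz": 0, "fingers": 0.42},
    {"x": 0, "y": 0, "z": 85, "wx": 0, "wy": 0, "wz": 10, "fingers": 0.42},
    {"x": 25, "y": 2, "z": 85, "wx": 0, "wy": 0, "wz": 20, "fingers": 0.3},
    {"x": 50, "y": 4, "z": 85, "wx": 0, "wy": 0, "wz": 30, "fingers": 0.3},
    {"x": 70, "y": 6, "z": 85, "wx": 0, "wy": 0, "wz": 40, "fingers": 0.3},
    {"x": 92, "y": 7.5, "z": 85, "wx": 0, "wy": 0, "wz": 50, "fingers": 0.3},
    {"x": 92, "y": 7.5, "z": 85, "wx": 0, "wy": 0, "wz": 60, "fingers": 0.3},
    {"x": 92, "y": 7.5, "z": 85, "wx": 0, "wy": 0, "wz": 70, "fingers": 0.3},
    {"x": 92, "y": 7.5, "z": 85, "wx": 0, "wy": 0, "wz": 80, "fingers": 0.3},
    {"x": 92, "y": 7.5, "z": 80, "wx": 0, "wy": 0, "wz": 90, "fingers": 0.3},
    {"x": 92, "y": 7.5, "z": 80, "wx": 0, "wy": 0, "wz": 90, "fingers": 0.3}
  ]
}}

```text
time: 19.98
tool_pos: [0.5835, 0.234, 0.1084]
tcp_rot: [-0.064, 1.572, 0.064]
wrist_force: [0.4, 0.3, 0.3]
width: 0.347
```

```bash
python3 - <<'E'
from h import *
st(); look('o_side.png','side',[.54,.227,.06],50,40,8)
E
```

```text
t 19.98 pos [0.5835 0.234  0.1084] F [0.45 0.29 0.27] T [ 0.    0.01 -0.03] w 29.5 yaw 94.67 xax [-0.002 -0.001 -1.   ] q6 -1.31
o_side.png origin 292 152
```

View pics/o_side.png

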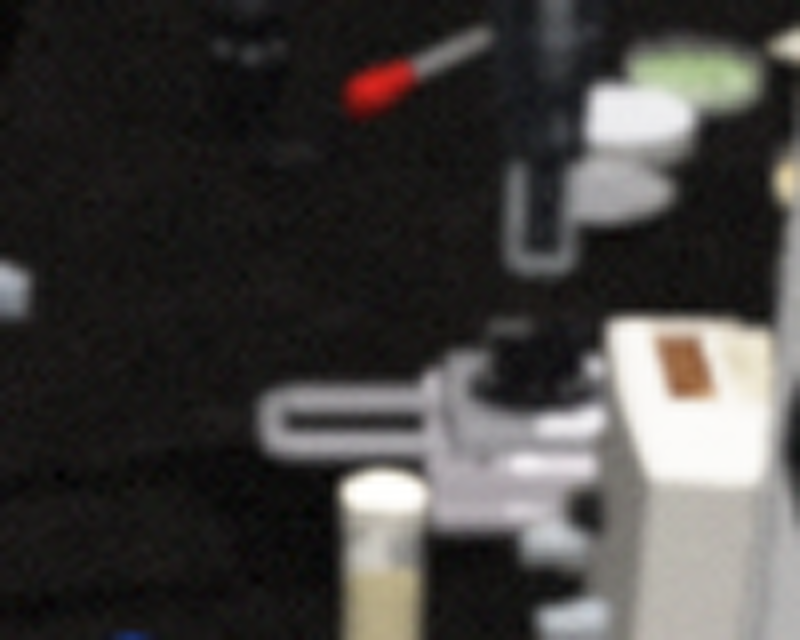

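Request:
{"op": "play_rows", "data": {
  "deltas": [
    {"x": 0, "y": 0, "z": -20, "wx": 0, "wy": 0, "wz": 0, "fingers": 0.3},
    {"x": 0, "y": 0, "z": -36, "wx": 0, "wy": 0, "wz": 0, "fingers": 0.3},
    {"x": 0, "y": 0, "z": -42, "wx": 0, "wy": 0, "wz": 0, "fingers": 0.3},
    {"x": 0, "y": 0, "z": -42, "wx": 0, "wy": 0, "wz": 0, "fingers": 0.3},
    {"x": 0, "y": 0, "z": -42, "wx": 0, "wy": 0, "wz": 0, "fingers": 0.95},
    {"x": 0, "y": 0, "z": -42, "wx": 0, "wy": 0, "wz": 0, "fingers": 0.95},
    {"x": 0, "y": 0, "z": -42, "wx": 0, "wy": 0, "wz": 0, "fingers": 0.95},
    {"x": 0, "y": 0, "z": -42, "wx": 0, "wy": 0, "wz": 0, "fingers": 0.95},
    {"x": 0, "y": 0, "z": -42, "wx": 0, "wy": 0, "wz": 0, "fingers": 0.95}
  ],
  "grip_force": 80
}}

```text
time: 21.15
tool_pos: [0.585, 0.2344, 0.068]
tcp_rot: [-0.065, 1.569, 0.066]
wrist_force: [1.1, -1.5, 3.3]
width: 0.104
```

```bash
python3 - <<'E'
from h import *
st(); look('p_side.png','side',[.54,.227,.06],50,40,8)
E
```

```text
t 21.15 pos [0.585  0.2344 0.068 ] F [ 1.07 -1.5   3.26] T [-0.11 -0.05  0.02] w 8.8 yaw 94.78 xax [ 0.001  0.    -1.   ] q6 -1.31
p_side.png origin 292 152
```

View pics/p_side.png

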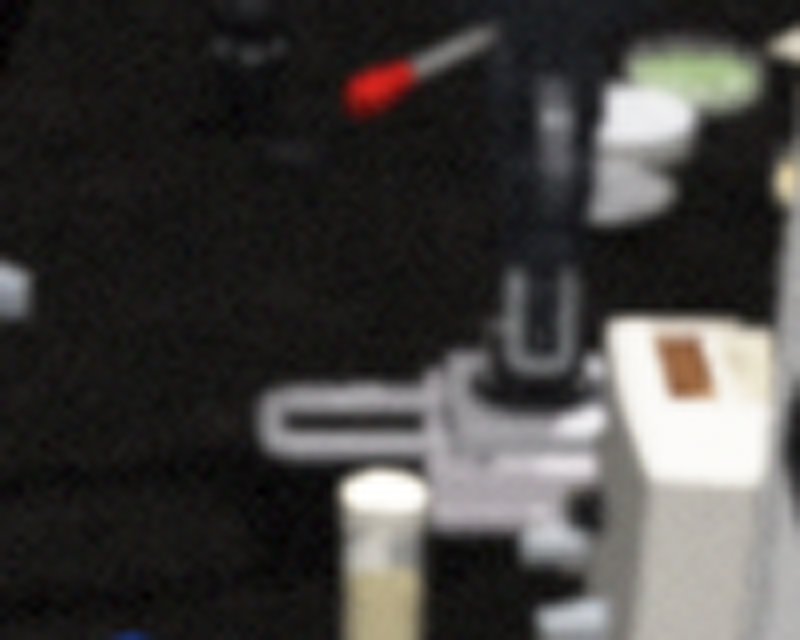

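Gripped. Now I'll lift slowly out of the nest, then up to about 140 mm of underside height.

Request:
{"op": "play_rows", "data": {
  "deltas": [
    {"x": 0, "y": 0, "z": 3, "wx": 0, "wy": 0, "wz": 0, "fingers": 0.95},
    {"x": 0, "y": 0, "z": 7, "wx": 0, "wy": 0, "wz": 0, "fingers": 0.95},
    {"x": 0, "y": 0, "z": 12, "wx": 0, "wy": 0, "wz": 0, "fingers": 0.95},
    {"x": 0, "y": 0, "z": 18, "wx": 0, "wy": 0, "wz": 0, "fingers": 0.95},
    {"x": 0, "y": 0, "z": 25, "wx": 0, "wy": 0, "wz": 0, "fingers": 0.95},
    {"x": 0, "y": 0, "z": 32, "wx": 0, "wy": 0, "wz": 0, "fingers": 0.95},
    {"x": 0, "y": 0, "z": 42, "wx": 0, "wy": 0, "wz": 0, "fingers": 0.95},
    {"x": 0, "y": 0, "z": 54, "wx": 0, "wy": 0, "wz": 0, "fingers": 0.95},
    {"x": 0, "y": 0, "z": 68, "wx": 0, "wy": 0, "wz": 0, "fingers": 0.95},
    {"x": 0, "y": 0, "z": 84, "wx": 0, "wy": 0, "wz": 0, "fingers": 0.95},
    {"x": 0, "y": 0, "z": 100, "wx": 0, "wy": 0, "wz": 0, "fingers": 0.95},
    {"x": 0, "y": 0, "z": 115, "wx": 0, "wy": 0, "wz": 0, "fingers": 0.95},
    {"x": 0, "y": 0, "z": 128, "wx": 0, "wy": 0, "wz": 0, "fingers": 0.95},
    {"x": 0, "y": 0, "z": 136, "wx": 0, "wy": 0, "wz": 0, "fingers": 0.95},
    {"x": 0, "y": 0, "z": 140, "wx": 0, "wy": 0, "wz": 0, "fingers": 0.95},
    {"x": 0, "y": 0, "z": 140, "wx": 0, "wy": 0, "wz": 0, "fingers": 0.95},
    {"x": 0, "y": 0, "z": 140, "wx": 0, "wy": 0, "wz": 0, "fingers": 0.95}
  ]
}}

```text
time: 23.32
tool_pos: [0.584, 0.2341, 0.2065]
tcp_rot: [-0.066, 1.571, 0.065]
wrist_force: [-0.5, 0.5, -3.2]
width: 0.1
```

```bash
python3 - <<'E'
from h import *
st(); look('q_side.png','side',[.54,.227,.12],60,60,6); c=look('q_post.png','side',[.5,-.258,.03],50,40,6)
save(cam('side'),'q_full.png')
E
```

```text
t 23.32 pos [0.584  0.2341 0.2065] F [-0.54  0.51 -3.25] T [ 0.02 -0.03 -0.01] w 8.5 yaw 94.77 xax [-0.001 -0.    -1.   ] q6 -1.31
q_side.png origin 282 111
q_post.png origin 260 255
```

View pics/q_side.png

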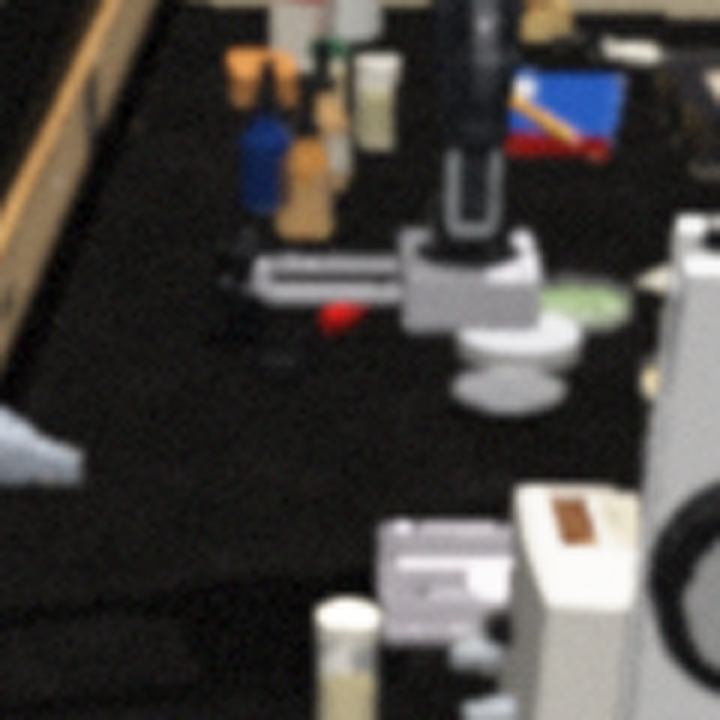

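View pics/q_full.png

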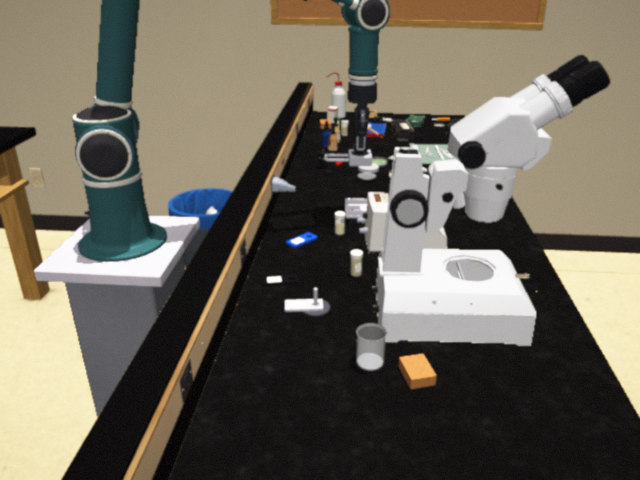

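View pics/q_post.png

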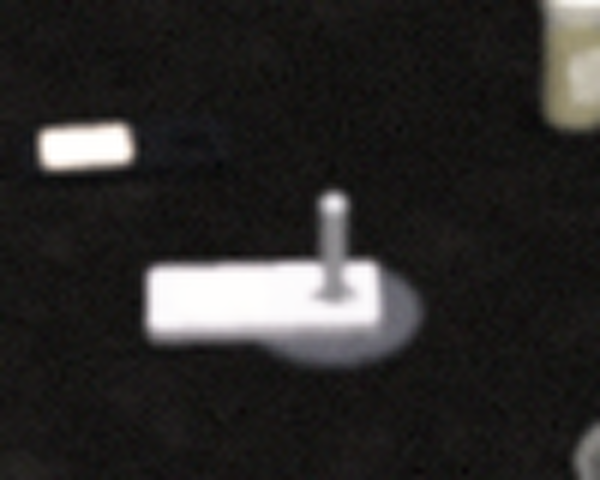

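```bash
python3 - <<'E'
from h import *
c=cam('side'); c=cam('side'); st()
s=monitor.read_state(); print(np.abs(s['joint_vel']).max())
p=lambda x,y: (282+(x+.5)/6-.5,111+(y+.5)/6-.5)
o,d=ray(c,*p(470,328)); q=o+d*((.2-o[1])/d[1]); print('underside near edge',q)
finish_job()
E
```

```text
t 23.57 pos [0.5842 0.2342 0.2069] F [ 0.94  0.09 -2.87] T [ 0.01 -0.06 -0.01] w 8.2 yaw 94.77 xax [-0.001 -0.    -1.   ] q6 -1.31
0.002544559346604193
underside near edge [0.58648767 0.2        0.15022024]
the job is handed in; nothing more can be done
```

I carried out the whole task and handed it in at about 23.6 s of the 72 s. `finish_job()` reports no verdict, so what follows is from my own last checks.

- **Tag:** I hung the bare-aluminium tag on the post, lowered it to the foot and let it go. The last side picture shows it flat on the foot with the pin through its eye.
- **Dial:** I turned the knob about 90° counter-clockwise, from -90° to the open notch, with the lock in its nest. In the side view the pointer end faces the shackle.
- **Shackle:** It slid out about 20 mm. The force rose only to 3.3 N at the end, so the stop itself was not felt sharply.
- **Lock:** I lifted it by the knob with an 80 N grip. In the last check it was level and still, with its underside about 15 cm above the bench. The wrist carried about 3 N, against 3.5 N for 0.36 kg.
- **Vials:** Both look upright and in place in the last side picture.

- **Disagreement:** The side and top cameras differed by 2–3 mm in x. I corrected the knob grasp by 3 mm in x (1 mm in y) because of it.
- **Light contact:** The first grip on the knob pressed the dial disc with about 5 N. I reopened, raised 2 mm and gripped again before turning.
- **Not checked:** I never saw the dial at its open notch from directly above, because the arm was in the way.

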